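# Put the bails away in the lidded bin

### The job

Open the bin's lid, raise the stay and rest the lid on it with your hand off the lid and stay; then, with the lid still propped, put every bail, and the orange spike key if it is out, into the bin. When all are in, fold the stay right down again, shut the lid fully and only then swing the hook over until it lies in its catch on the lid. Leave the ball in its steel cup and everything else on the desk where it is.

Things in the scene. Friction and masses are not known exactly. Their poses are not given: they have to be found in the camera images.
- bin: open box of clear plastic with blue edges, screwed to the desk, 200 x 200 and 100 high, walls and floor 5 thick, under a white hinged lid. Origin: centre of its underside, z up; the lid's hinge runs along x at y +100, z 100.5; the front, with the lid's red knob and the steel hook, faces -y; the stay is on its -x end. Place and yaw vary
- lid (a joint): lid angle: 0 shut, 1.68 fully back on its stop. White plate 200 x 200 x 6, 0.35 kg, underside through the hinge axis. Fully back it leans 6 degrees past upright and only just stays; short of upright it falls shut, slowed by a damper, unless the stay holds it. On the raised stay it rests at about 1.25
- lid_knob (a point): centre of the lid's red knob, a cylinder 22 across and 30 long lying along the bin's x: it can turn between two fingers that pinch its flat ends from above. 230 from the hinge axis and 3 above the lid's underside plane (lid shut: x -45, y -130, z 103.5 in the bin's frame); it swings up and towards the bin's +y
- stay (a joint): angle of the lid stay: 0 folded, level and pointing to the bin's +y; 1.05 raised on its stop, 60 degrees above level. Steel rod 186 long, 10 thick, pivoted at x -145, y -45, z 80 in the bin's frame about the bin's x; a stiff pivot (about 1 N at the grip) keeps it where it is left
- stay_grip (a point): centre of the yellow grip on the stay, a sleeve 16 x 16 and 36 long, 65 from the stay's pivot; pinch it across the bin's x. Between it and the bin's end is 37 of free space
- stay_tip (a point): centre of the rounded tip (10 across) of the stay. With the stay raised, a white lug on the lid's -x edge (reaching 60 out, 30 wide, centred 150 from the hinge) comes down on this tip and presses the stay on its stop: it cannot fold while it bears the lid, so lift the lid fully back before folding it
- hook (a joint): angle of the latch hook: 0 open, level and pointing to the bin's -y; 3.14 swung up and right over, lying in the catch (two steel cheeks on the lid). Pivot in the bin's frame: x 55, y -112, z 115, axis along the bin's x; free-running, it falls to whichever side of upright it is on
- hook_knob (a point): centre of the red knob at the hook's end, a cylinder 16 across and 26 long lying along the bin's x, which can turn between fingers pinching its flat ends. In the bin's frame: x 55, y -177, z 100 open; x 55, y -47, z 130 in the catch (24 above the shut lid)
- bail1_mid (a point): pale turned wooden cricket bail lying on the desk, 110 long, middle barrel 20 thick and 54 long, thinner ends 12 thick; the point is its centre, 9.5 above what it lies on; its x axis runs along the bail. May be absent
- bail2_mid (a point): pale turned wooden cricket bail lying on the desk, 110 long, middle barrel 20 thick and 54 long, thinner ends 12 thick; the point is its centre, 9.5 above what it lies on; its x axis runs along the bail. May be absent
- bail3_mid (a point): pale turned wooden cricket bail lying on the desk, 110 long, middle barrel 20 thick and 54 long, thinner ends 12 thick; the point is its centre, 9.5 above what it lies on; its x axis runs along the bail. May be absent
- key_mid (a point): orange plastic spike key lying on the desk, 96 long (from -48 to +48 along its x); 14 wide and 14 high at the middle, with a paddle 30 wide and 26 long at the -x end; the point is 7 above what it lies on, on the 14 wide part. May be absent
- cup_foot (a point): underside centre of the steel ball holder cup, 76 across, 45 high, standing loose among the things to put away; leave alone
- ball_center (a point): centre of the red tennis ball, 65 across, resting in the steel cup and showing 24 above it; leave alone
- car_foot (a point): underside centre of a green toy car, 75 x 44 x 36; leave alone
- tub_foot (a point): underside centre of a grey screw-top tub, 56 across, 60 high; leave alone
- drink_foot (a point): underside centre of a green drink bottle, 68 across, 190 high; leave alone
- block_foot (a point): underside centre of a wooden block, 110 x 45 x 50; leave alone
There are look-alikes about, which are no part of the job. What is shaped like the part that bears bail3_mid but purple or red is not meant.

How it is judged:
By the outcome, as a careful person would: the job done as asked, in the order asked, and still so for the second after the job is handed in, with the robot touching nothing.
Of bail1, bail2, bail3, key only 2 to 4 are there at a start; the rules pass over those that are not, and their reading is None.
At some moment in a run one of bail1, bail2, bail3, key may be knocked a few centimetres aside while the robot is not near it.
Once in a run the grip may slacken for a moment while it holds something.
It also fails if it takes over 208 s, if anything falls off the work surface, if the arm or the gripper's body presses on something with over 40 N, if the wrist force passes 120 N, or if a joint passes its speed limit or range.

### The arm

A 6-joint arm with a two-finger parallel gripper is mounted at the origin on the work surface. World frame = base frame: x ahead of the robot, y to its left, z up, the work surface at z = 0. Lengths are in m, angles in rad, forces in N, time in s.
With the tool pointing down it reaches from about 0.35 to 0.775 m from the base axis. Payload 5.5 kg.
Tool frame: the origin (TCP) lies between the finger pads; the fingertips stand env.nose_length ahead of it and the grasp point (between the pads) lies 8 mm behind it (env.nose_length is the distance from the TCP to the fingertips, in m); z points along the fingers, y is the direction in which the jaws open and shut (so a half turn about z gives the same grasp; the last joint's range is limited). The gripper opens to 85 mm and grips with 20 to 120 N. Pads are 22 mm wide; open, the fingers measure 114 mm over their backs; the gripper's body (76 mm by 85 mm) begins 54 mm behind the grasp point. The pads swing forward as they close: fully open they stand 13 mm farther back than shut.
Start: joints at [-1.399, 0.313, 0.046, 1.304, 0, 1.431], TCP at [0.176, -0.547, 0.242] pointing down, gripper open.
Joint ranges: [-2.76, 2.76], [-0.86, 1.69], [-1.03, 1.26], [-2.2, 2.34], [-1.47, 1.5], [-3.14, 3.14]. Speed limits (rad/s): [2.57, 2.57, 3.14, 3.14, 3.14, 3.14].

### API

Orientations are given as a unit quaternion [w, x, y, z].
In Python, from workcell import env gives the robot as it stands. The module is installed in compiled form; this text tells all that it offers.
- The arm moves only by the shell command python3 -m creep 'ROWS' [FORCE]. ROWS is a JSON object of lists of equal length, an entry for each row: "hand": the finger opening in mm, from 0 to 85.4; "delta_pos": the shift along the tool's x, y, z scaled (see below), a list of three; "turn": the turn about the tool's z scaled (see below). In form: {"hand": [hand, ...], "delta_pos": [[dx, dy, dz], ...], "turn": [turn, ...]}. A call has exactly 5 rows; each row shifts and turns the commanded pose from where the row before left it, along the tool's axes as they then stand; what a row does not reach is not made up. The controller multiplies each number of a shift by 0.8 m and each number of a turn by 5 degrees. A row lasts 1/12 s, in which the tool goes at most 41.7 mm and 7.16 degrees, less where a joint would pass 70% of its speed; a pose out of reach is approached as far as the arm can. A call with a number of a shift or a turn outside -1 to 1 is refused whole. A call with a gripper value outside its range is refused whole. The fingers move at their own pace and stop on an object; FORCE is the grip in N (left out, the last holds). Time passes only in rows, so rows that do not move let the fingers close, or fill a call up. It gives the time, the measured TCP pose, the force and the opening at its end, in the units of the state.
- env.get_state(): the state, without advancing time (a new reading comes with each control period).
- env.read_camera(name): name is "side" or "top"; returns a dict with "pixels" (480x640x3 uint8, red, green, blue), "depth" (480x640 float32, m along the optical axis (not along the pixel's ray), 0 where there is no reading), "fx", "fy", "cx", "cy" (pixels), "D" ([k1, k2, p1, p2, k3] as OpenCV has them; the pictures are not rectified), "origin" and "orientation" of the camera in the world. Camera axes: x right, y down, z forward; pixel columns grow to the right and rows downward; lengths in m; the calibration is good to about 2 mm. A picture is of the moment at which its call begins.
- env.hand_in(): hands the job in, once; it reports no verdict.
Trained networks look in the newest picture that a camera, given by its name, has taken for a name from the list of things; names that differ only in an ending like _2 or _b are one class to them, and where a whole thing is asked for, a point or a joint stands for the part that bears it (a point fixed in the world has none). Each returns a list of dicts, best first, with "score" (0 to 1); they miss things now and then, are a little off and sometimes report something else, mostly with a low value. They report only what shows in the picture. A call takes as long as a camera call. They do not tell look-alikes from the thing itself.
- env.find_in(camera, target): "location" ([row, column] in pixels, amid what is visible of it).
- env.pinpoint(camera, target): "location" ([row, column] in pixels: a listed point, or the origin of a listed thing).
The state is a dict: "clock": time; "joint_pos": joint angles; "qvel": joint speeds; "tau": joint torques, N m; "tcp_pos": TCP position; "orientation": TCP orientation; "wrist_force": force on the tool from outside, world axes, zero at the start; "ft_torque": the same for the moment, N m; "finger_gap": finger opening in m.
Only numpy, scipy, OpenCV 4.12 (cv2) and the standard library are available. Lean on these libraries where they do the work, as an engineer would, in place of code of your own. Each camera call takes 0.05 s, during which the arm holds its last target.

## Working session

There is one attempt and no reset: what is moved stays moved. The work goes in short steps, Python scripts to look and compute and a shell command to move; the robot and the scene stay as the last step left them, time stands still between calls to the robot, and variables do not carry over. Pictures are saved under pics/ and viewed, and the job is handed in when it is done.

```bash
mkdir -p pics; cat > h.py <<'E'
import numpy as np, cv2
from workcell import env
from scipy.spatial.transform import Rotation as R
def quat(q): return R.from_quat([q[1],q[2],q[3],q[0]])
def snap(cam,name=None):
    c=env.read_camera(cam)
    if name: cv2.imwrite('pics/%s.png'%name,c['pixels'][:,:,::-1])
    return c
def px2w(c,r,col,depth=None,z=None):
    K=np.array([[c['fx'],0,c['cx']],[0,c['fy'],c['cy']],[0,0,1]])
    n=cv2.undistortPoints(np.array([[[col,r]]],float),K,np.array(c['D'],float))[0,0]
    d=np.array([n[0],n[1],1.]); Rm=quat(c['orientation']).as_matrix(); o=np.array(c['origin'])
    w=Rm@d
    if z is not None: return o+w*(z-o[2])/w[2]
    if depth is None:
        r0,c0=int(round(r)),int(round(col)); p=c['depth'][max(0,r0-1):r0+2,max(0,c0-1):c0+2]; p=p[p>0]
        if len(p)==0: return None
        depth=np.median(p)
    return o+w*depth
def w2px(c,p):
    Rm=quat(c['orientation']).as_matrix()
    K=np.array([[c['fx'],0,c['cx']],[0,c['fy'],c['cy']],[0,0,1]])
    q=Rm.T@(np.array(p)-np.array(c['origin']))
    u=cv2.projectPoints(q.reshape(1,1,3),np.zeros(3),np.zeros(3),K,np.array(c['D'],float))[0][0,0]
    return u[::-1]
def st():
    s=env.get_state(); print('t',round(s['clock'],2),'tcp',np.round(s['tcp_pos'],4),'F',np.round(s['wrist_force'],1),'gap',round(s['finger_gap'],4),'j',np.round(s['joint_pos'],2))
    return s
E
python3 - <<'E'
from h import *
s=st(); print(s['orientation'],env.nose_length)
for cam in ('top','side'):
    c=snap(cam,cam+'0'); print(cam,c['origin'],c['orientation'],c['fx'])
    for n in ['bin','lid_knob','stay_grip','stay_tip','hook_knob','bail1_mid','key_mid','cup_foot','ball_center','car_foot','tub_foot','drink_foot','block_foot']:
        for d in env.pinpoint(cam,n)[:5]:
            r,cc=d['location']; p=px2w(c,r,cc); print(n,round(d['score'],2),np.round([r,cc]),None if p is None else np.round(p,3))
st()
E
```

```text
t 0.0 tcp [ 0.1763 -0.5468  0.2414] F [-0.5  0.6  0.4] gap 0.0856 j [-1.4   0.31  0.04  1.3   0.    1.43]
[-9.30755119e-04  9.87872191e-01  1.55266442e-01 -7.21212560e-06] 0.011
top [ 0.32142317 -0.11086357  1.39951914] [-0.06709618  0.71158185 -0.69741599  0.05253869] 614.7848091481665
bin 0.64 [241. 198.] [0.532 0.187 0.107]
lid_knob 0.72 [267. 240.] [0.477 0.094 0.113]
stay_grip 0.62 [298. 165.] [0.41  0.254 0.092]
stay_tip 0.87 [284. 112.] [0.447 0.401 0.   ]
hook_knob 0.72 [226. 276.] [0.567 0.023 0.11 ]
bail1_mid 0.68 [225. 447.] [ 0.595 -0.358  0.016]
cup_foot 0.59 [254. 393.] [ 0.518 -0.232  0.059]
ball_center 0.91 [250. 402.] [ 0.527 -0.25   0.067]
car_foot 0.76 [157. 396.] [ 0.747 -0.239  0.039]
tub_foot 0.83 [319. 501.] [ 0.383 -0.462  0.06 ]
drink_foot 0.63 [238. 516.] [ 0.552 -0.488  0.097]
block_foot 0.2 [284. 432.] [ 0.458 -0.323  0.021]
side [ 0.16929756 -0.6937132   0.91088642] [-0.34248832  0.89804947 -0.26081412  0.09047043] 479.0572064817576
bin 0.81 [199. 257.] [0.515 0.115 0.103]
bin 0.56 [213. 294.] [0.566 0.022 0.104]
lid_knob 0.68 [211. 251.] [0.479 0.08  0.109]
stay_grip 0.58 [189. 194.] [0.403 0.253 0.085]
stay_tip 0.75 [158. 186.] [0.433 0.375 0.093]
hook_knob 0.66 [214. 292.] [0.559 0.024 0.104]
bail1_mid 0.8 [352. 398.] [ 0.58  -0.369  0.015]
key_mid 0.23 [158. 188.] [0.469 0.495 0.   ]
cup_foot 0.87 [324. 345.] [ 0.512 -0.27   0.047]
ball_center 0.58 [312. 350.] [ 0.531 -0.259  0.066]
car_foot 0.9 [282. 423.] [ 0.743 -0.257  0.016]
car_foot 0.65 [208. 249.] [0.479 0.089 0.112]
tub_foot 0.66 [452. 354.] [ 0.373 -0.493  0.057]
tub_foot 0.36 [222. 384.] [ 0.775 -0.069  0.036]
drink_foot 0.65 [418. 443.] [ 0.537 -0.532  0.071]
block_foot 0.69 [223. 382.] [ 0.767 -0.07   0.035]
t 1.4 tcp [ 0.1764 -0.5473  0.2423] F [ 0.3 -0.1 -0.4] gap 0.0855 j [-1.4   0.31  0.05  1.3  -0.    1.43]
```

View pics.

View pics/top0.png

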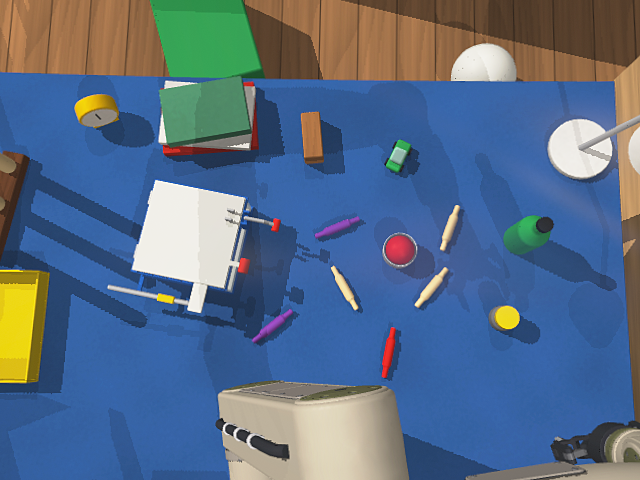

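View pics/side0.png

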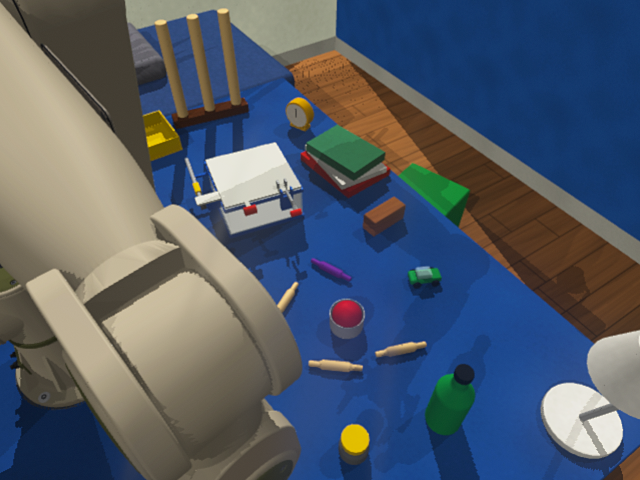

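```bash
cat >> h.py <<'E'
from scipy.optimize import least_squares
def cloud(c):
    h,w=c['depth'].shape
    K=np.array([[c['fx'],0,c['cx']],[0,c['fy'],c['cy']],[0,0,1]])
    uu,vv=np.meshgrid(np.arange(w),np.arange(h))
    n=cv2.undistortPoints(np.stack([uu,vv],-1).reshape(-1,1,2).astype(float),K,np.array(c['D'],float)).reshape(h,w,2)
    P=np.concatenate([n,np.ones((h,w,1))],-1)*c['depth'][...,None]
    return P@quat(c['orientation']).as_matrix().T+np.array(c['origin'])
def bails(c):
    P=cloud(c); rgb=c['pixels'].astype(int); hsv=cv2.cvtColor(c['pixels'],cv2.COLOR_RGB2HSV)
    ok=(hsv[...,0]<30)&(hsv[...,1]>40)&(rgb[...,0]>rgb[...,2]+25)&(P[...,2]>-.01)&(P[...,2]<.06)&(c['depth']>0)&(P[...,0]>.15)&(P[...,0]<.85)
    m=cv2.morphologyEx(ok.astype(np.uint8),cv2.MORPH_OPEN,np.ones((2,2)))
    n,lab,stt,cen=cv2.connectedComponentsWithStats(m)
    out=[]
    for i in range(1,n):
        a=stt[i,4]
        if a<60: continue
        vs,us=np.nonzero(lab==i)
        rect=cv2.minAreaRect(np.stack([us,vs],-1).astype(np.float32))
        W=np.array([px2w(c,v,u,z=.0095)[:2] for v,u in zip(vs,us)])
        r=cv2.minAreaRect((W*1000).astype(np.float32)); b=cv2.boxPoints(r)
        e1,e2=b[1]-b[0],b[2]-b[1]; L=e1 if np.hypot(*e1)>np.hypot(*e2) else e2
        out.append((np.array(r[0])/1000,sorted(r[1]),np.degrees(np.arctan2(L[1],L[0])),a,np.round(cen[i][::-1]),np.mean(c['pixels'][lab==i],0).round()))
    return out
E
python3 - <<'E'
from h import *
c=snap('top'); P=cloud(c); rgb=c['pixels'].astype(int)
for b in bails(c): print(np.round(b[0],4),np.round(b[1]),round(b[2],1),b[3],b[4],b[5])
ok=(P[...,2]>.095)&(P[...,2]<.12)&(rgb.min(-1)>140)&(P[...,1]>0)
m=cv2.morphologyEx(ok.astype(np.uint8),cv2.MORPH_OPEN,np.ones((25,25)))
ct=max(cv2.findContours(m,0,cv2.CHAIN_APPROX_NONE)[0],key=cv2.contourArea)[:,0]
W=np.array([px2w(c,v,u,z=.1065)[:2] for u,v in ct])
r=cv2.minAreaRect((W*1000).astype(np.float32)); print('lid',r, cv2.boxPoints(r).round())
print(P[m>0][:,2].mean())
B=cv2.boxPoints(r)/1000
# yaw from side closest to expected
e=B[1]-B[0]; a=np.degrees(np.arctan2(e[1],e[0])); yaw=((a+45)%90)-45; print('yaw',yaw)
ct0=np.array(r[0])/1000; Ry=R.from_euler('z',yaw,degrees=True).as_matrix()
for n,p in dict(lid_knob=(-45,-130,103.5),hook_knob=(55,-177,100),stay_grip=(-145,20,80),stay_tip=(-145,141,80)).items():
    w=Ry@(np.array(p)/1000)+np.array([ct0[0],ct0[1],0]); print(n,w.round(4),'proj',w2px(c,w).round(1),[ (np.round(d['location']),round(d['score'],2)) for d in env.pinpoint('top',n)[:2]])
E
```

```text
[ 0.7992 -0.0466] [ 45. 124.] 6.1 969 [138. 313.] [157. 106.  67.]
[0.8096 0.0901] [14. 83.] 2.2 167 [136. 255.] [106.  32.  31.]
[0.7628 0.2201] [ 24. 165.] -88.8 444 [151. 191.] [117.  35.  34.]
[0.6263 0.6528] [ 60. 244.] -6.1 1583 [193.  10.] [81. 56. 41.]
[ 0.5886 -0.3664] [ 19. 111.] -19.9 318 [228. 450.] [192. 174. 141.]
[ 0.4459 -0.1284] [ 19. 110.] 30.6 344 [288. 345.] [219. 198. 149.]
[ 0.4516 -0.3239] [ 20. 111.] -38.3 350 [288. 432.] [198. 181. 146.]
[0.3511 0.5833] [108. 251.] 5.8 5041 [325.  22.] [193. 171.  22.]
[ 0.3055 -0.2289] [ 17. 107.] -11.3 303 [353. 389.] [194.  42.  42.]
lid ((533.7766723632812, 248.16744995117188), (129.09243774414062, 106.72460174560547), 3.3293848037719727) [[466. 298.]
 [472. 191.]
 [601. 199.]
 [595. 305.]]
0.10765307674990313
yaw 3.3293839
lid_knob [0.4964 0.1158 0.1035] proj [258.6 231.4] [(array([267., 242.]), 0.8), (array([297., 165.]), 0.27)]
hook_knob [0.599  0.0747 0.1   ] proj [212.2 252.9] [(array([226., 276.]), 0.73), (array([230., 449.]), 0.44)]
stay_grip [0.3879 0.2597 0.08  ] proj [309.3 163.2] [(array([294., 166.]), 0.76)]
stay_tip [0.3808 0.3805 0.08  ] proj [311.8 105.9] [(array([285., 110.]), 0.93)]
```

```bash
cat > fit.py <<'E'
from h import *
def blobs(c,kind):
    hsv=cv2.cvtColor(c['pixels'],cv2.COLOR_RGB2HSV); H,S,V=[hsv[...,i].astype(int) for i in range(3)]
    if kind=='red': m=((H<8)|(H>172))&(S>150)&(V>80)
    else: m=(H>20)&(H<34)&(S>150)&(V>100)
    n,lab,s,cen=cv2.connectedComponentsWithStats(m.astype(np.uint8))
    return [(cen[i][::-1],s[i,4]) for i in range(1,n) if s[i,4]>15]
if __name__=='__main__':
    c=snap('top'); P=cloud(c); rgb=c['pixels'].astype(int)
    for k in('red','yel'):
        print(k,[(b[0].round(1),b[1]) for b in blobs(c,k)])
    s=snap('side')
    for k in('red','yel'):
        print('side',k,[(b[0].round(1),b[1]) for b in blobs(s,k)])
    ok=(P[...,2]>.095)&(P[...,2]<.12)&(rgb.min(-1)>110)&(P[...,1]>0)
    for k in (5,9,15,21):
        m=cv2.morphologyEx(ok.astype(np.uint8),cv2.MORPH_OPEN,np.ones((k,k)))
        ct=max(cv2.findContours(m,0,cv2.CHAIN_APPROX_NONE)[0],key=cv2.contourArea)
        print(k,cv2.contourArea(ct),cv2.approxPolyDP(ct,6,True)[:,0].tolist())
E
python3 fit.py
```

```text
red [(array([ 83.6, 248.2]), np.int32(40)), (array([132.7, 254.4]), np.int32(196)), (array([150.3, 189.8]), np.int32(435)), (array([224.9, 275.5]), np.int32(84)), (array([248.3, 397.9]), np.int32(525)), (array([265.1, 242.6]), np.int32(110)), (array([352.2, 388.2]), np.int32(365))]
yel [(array([104.5,  94. ]), np.int32(589)), (array([323.5,  21.4]), np.int32(4908)), (array([298.3, 165.3]), np.int32(118)), (array([317.2, 506.5]), np.int32(451))]
side red [(array([159.3, 308. ]), np.int32(134)), (array([185.4, 356.9]), np.int32(58)), (array([209.2, 249.7]), np.int32(90)), (array([212.2, 295.7]), np.int32(58)), (array([307.9, 345.1]), np.int32(303))]
side yel [(array([105. , 302.7]), np.int32(158)), (array([131.3, 158.9]), np.int32(683)), (array([149.8, 164.9]), np.int32(214)), (array([187.1, 196.3]), np.int32(58)), (array([439.2, 354.5]), np.int32(676))]
5 8864.5 [[155, 181], [134, 266], [192, 281], [188, 310], [201, 311], [207, 285], [223, 287], [235, 265], [228, 241], [244, 197]]
9 8290.0 [[155, 181], [146, 215], [151, 231], [141, 232], [134, 266], [192, 281], [191, 302], [203, 302], [206, 285], [225, 285], [231, 265], [224, 247], [237, 223], [220, 213], [242, 208], [242, 197], [195, 194], [188, 186], [177, 192]]
15 6842.5 [[155, 183], [146, 215], [151, 231], [141, 232], [135, 265], [160, 272], [163, 263], [164, 276], [203, 280], [203, 245], [217, 253], [217, 265], [231, 265], [220, 213], [226, 194]]
21 2804.5 [[220, 193], [197, 192], [202, 214], [185, 225], [184, 240], [174, 241], [170, 277], [200, 279], [201, 245], [224, 252]]
```

```bash
cat > fit2.py <<'E'
from h import *
c=snap('top'); s=snap('side')
LM=[('t',(-45,-130,107),(265.1,242.6)),('t',(55,-177,103),(224.9,275.5)),('t',(-145,20,84),(298.3,165.3)),
('t',(-45,-130,103.5),(267,241)),('t',(55,-177,100),(226,276)),
('t',(100,100,106.5),(181,155)),('t',(-100,100,106.5),(267.,133.5)),('t',(100,-100,106.5),(196,246)),
('s',(-45,-130,106),(209.2,249.7)),('s',(55,-177,102),(212.2,295.7)),('s',(-145,20,84),(187.1,196.3))]
def f(x,full=False):
    Ry=R.from_euler('z',x[2]).as_matrix(); o=[]
    for k,p,uv in LM:
        o.append(w2px(c if k=='t' else s,Ry@(np.array(p)/1000)+np.array([x[0],x[1],0]))-np.array(uv))
    return np.array(o) if full else np.ravel(o)
r=least_squares(f,[.53,.2,.2],loss='soft_l1')
print(r.x.round(4),np.degrees(r.x[2])); print(f(r.x,True).round(1))
np.save('bin.npy',r.x)
E
python3 fit2.py
cat >> h.py <<'E'
def b2w(p):
    x=np.load('bin.npy'); return R.from_euler('z',x[2]).as_matrix()@(np.array(p)/1000)+np.array([x[0],x[1],0])
def go(p,yaw=None,rows=None,s=None):
    """delta from current TCP to world grasp point p (grasp point 8mm behind tcp -> tcp z = p.z-.008); prints total in scaled units, tool axes"""
    s=s or env.get_state(); T=quat(s['orientation']).as_matrix()
    t=np.array(p)-[0,0,.008]-np.array(s['tcp_pos']); d=T.T@t/.8
    print('world d',t.round(4),'tool units',d.round(4),'rows>=',int(np.ceil(np.linalg.norm(t)/.0417)),'toolx yaw',np.degrees(np.arctan2(T[1,0],T[0,0])).round(2))
    return d
E
python3 - <<'E'
from h import *
x=np.load('bin.npy'); s=st()
go(b2w((-45,-130,200)),s=s)
E
```

```text
[ 0.5504  0.2087 -0.1924] -11.022316970300109
[[ 0.6  0.4]
 [ 0.4 -0. ]
 [-0.3 -0.1]
 [-1.1  2.3]
 [-0.4 -0.4]
 [-2.2  0.4]
 [ 1.4 -2.5]
 [ 1.7 -0.7]
 [-0.1  0. ]
 [-0.1 -0.3]
 [ 0.7  0.8]]
t 1.85 tcp [ 0.1764 -0.5473  0.2423] F [-0.1 -0.5  0.7] gap 0.0852 j [-1.4   0.31  0.05  1.3  -0.    1.43]
world d [ 0.3049  0.6371 -0.0503] tool units [ 0.6071 -0.641   0.0628] rows>= 17 toolx yaw 17.86
```

```bash

python3 -m creep '{"hand":[60,60,60,60,60],"delta_pos":[[0,0,0],[0,0,0],[0,0,0],[0,0,0],[0,0,0]],"turn":[-0.94,-0.94,-0.94,-0.94,-0.94]}' 40
python3 -m creep '{"hand":[60,60,60,60,60],"delta_pos":[[0,0,0],[0,0,0],[0,0,0],[0,0,0],[0,0,0]],"turn":[-0.94,-0.94,-0.94,-0.94,-0.94]}'
python3 -m creep '{"hand":[60,60,60,60,60],"delta_pos":[[0,0,0],[0,0,0],[0,0,0],[0,0,0],[0,0,0]],"turn":[-0.94,-0.94,-0.94,0,0]}'
python3 -c "
from h import *
st();go(b2w((-45,-130,200)))"
```

```text
clock: 2.27
tcp_pos: [0.1764, -0.5473, 0.2423]
orientation: [0.0, 0.935, 0.355, -0.0]
wrist_force: [-0.4, -0.8, 0.7]
finger_gap: 0.0599
clock: 2.68
tcp_pos: [0.1764, -0.5473, 0.2423]
orientation: [0.0, 0.843, 0.538, -0.0]
wrist_force: [0.5, -0.8, -0.0]
finger_gap: 0.0599
clock: 3.1
tcp_pos: [0.1764, -0.5473, 0.2423]
orientation: [0.0, 0.773, 0.635, -0.0]
wrist_force: [0.5, -0.0, -0.8]
finger_gap: 0.06
t 3.1 tcp [ 0.1764 -0.5473  0.2423] F [ 0.5 -0.  -0.8] gap 0.06 j [-1.4   0.31  0.05  1.3  -0.    0.37]
world d [ 0.305   0.6371 -0.0503] tool units [0.8551 0.2198 0.0628] rows>= 17 toolx yaw 78.83
```

```bash

python3 -m creep '{"hand":[60,60,60,60,60],"delta_pos":[[0.0428,0.011,0],[0.0428,0.011,0],[0.0428,0.011,0],[0.0428,0.011,0],[0.0428,0.011,0]],"turn":[0,0,0,0,0]}'
python3 -m creep '{"hand":[60,60,60,60,60],"delta_pos":[[0.0428,0.011,0],[0.0428,0.011,0],[0.0428,0.011,0],[0.0428,0.011,0],[0.0428,0.011,0]],"turn":[0,0,0,0,0]}'
python3 -m creep '{"hand":[60,60,60,60,60],"delta_pos":[[0.0428,0.011,0],[0.0428,0.011,0],[0.0428,0.011,0],[0.0428,0.011,0],[0.0428,0.011,0]],"turn":[0,0,0,0,0]}'
python3 -m creep '{"hand":[60,60,60,60,60],"delta_pos":[[0.0428,0.011,0],[0.0428,0.011,0],[0.0428,0.011,0],[0.0428,0.011,0],[0,0,0]],"turn":[0,0,0,0,0]}'
python3 -c "
from h import *
s=st();go(b2w((-45,-130,200)),s=s);go(b2w((-45,-130,105)),s=s)
c=snap('top','t1'); snap('side','s1')
for b in bails(c): print(np.round(b[0],4),np.round(b[1]),round(b[2],1),b[3])
"
```

```text
clock: 3.52
tcp_pos: [0.2527, -0.3862, 0.2423]
orientation: [0.0, 0.773, 0.635, 0.0]
wrist_force: [0.9, 0.7, -0.0]
finger_gap: 0.0601
clock: 3.93
tcp_pos: [0.3287, -0.2265, 0.2426]
orientation: [0.0, 0.773, 0.635, 0.0]
wrist_force: [0.7, 0.1, 0.7]
finger_gap: 0.06
clock: 4.35
tcp_pos: [0.4047, -0.0668, 0.2427]
orientation: [0.001, 0.773, 0.635, 0.0]
wrist_force: [0.1, -0.3, -0.8]
finger_gap: 0.0602
clock: 4.77
tcp_pos: [0.4671, 0.0638, 0.2423]
orientation: [-0.0, 0.771, 0.637, 0.001]
wrist_force: [-0.4, -0.2, 0.3]
finger_gap: 0.0598
t 4.77 tcp [0.4671 0.0638 0.2423] F [-0.4 -0.2  0.3] gap 0.0598 j [-0.04  0.11 -0.21  1.25  0.    1.72]
world d [ 0.0143  0.0259 -0.0503] tool units [0.035  0.0113 0.063 ] rows>= 2 toolx yaw 79.17
world d [ 0.0143  0.0259 -0.1453] tool units [0.0348 0.0111 0.1817] rows>= 4 toolx yaw 79.17
[ 0.7992 -0.0466] [ 45. 124.] 6.1 963
[0.8095 0.0913] [16. 84.] 2.2 171
[0.7628 0.2201] [ 24. 165.] -88.8 446
[0.6263 0.6528] [ 60. 244.] -6.1 1571
[ 0.5886 -0.3665] [ 19. 111.] -19.7 334
[ 0.4459 -0.1284] [ 19. 110.] 30.6 343
[ 0.4516 -0.3239] [ 20. 111.] -38.3 349
[0.3501 0.5919] [111. 245.] 0.9 5047
[ 0.3055 -0.2291] [ 17. 107.] -11.3 302
```

View pics/t1.png

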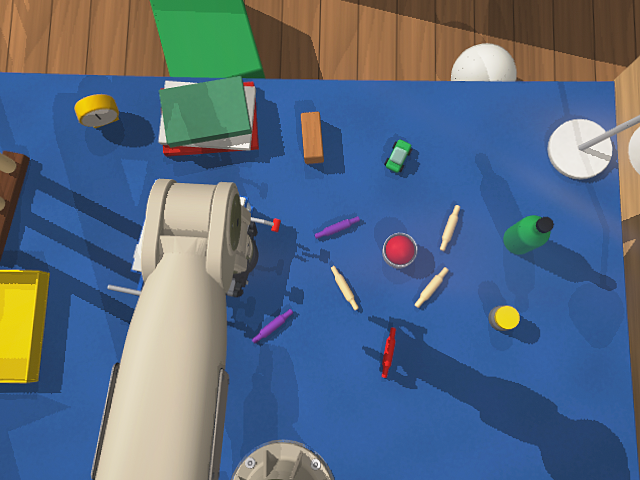

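View pics/s1.png

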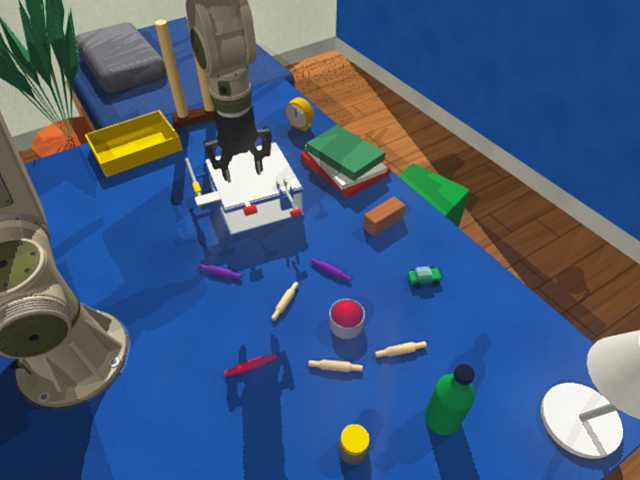

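```bash

python3 -m creep '{"hand":[60,60,60,60,60],"delta_pos":[[0.0174,0.0056,0],[0.0174,0.0056,0],[0,0,0.03],[0,0,0.03],[0,0,0.02]],"turn":[0,0,0,0,0]}'
python3 -c "
from h import *
s=st();go(b2w((-45,-130,103.5)),s=s)
"
```

```text
clock: 5.28
tcp_pos: [0.4782, 0.0836, 0.1767]
orientation: [-0.0, 0.773, 0.635, -0.001]
wrist_force: [-0.9, 0.2, 0.4]
finger_gap: 0.06
t 5.28 tcp [0.4782 0.0836 0.1767] F [-0.9  0.2  0.4] gap 0.06 j [ 0.01  0.17 -0.3   1.1  -0.    1.77]
world d [ 0.0032  0.0062 -0.0812] tool units [0.0084 0.0025 0.1015] rows>= 2 toolx yaw 78.79
```

```bash

python3 -m creep '{"hand":[60,60,60,60,60],"delta_pos":[[0,0,0.02],[0,0,0.02],[0,0,0.02],[0,0,0],[0,0,0]],"turn":[0,0,0,0,0]}'
python3 -c "
from h import *
s=st();go(b2w((-45,-130,103.5)),s=s)
c=snap('side','s2'); print(env.pinpoint('side','lid_knob')[:1],w2px(c,b2w((-45,-130,103.5))))
"
```

```text
clock: 5.7
tcp_pos: [0.4781, 0.0836, 0.1299]
orientation: [-0.001, 0.773, 0.635, -0.001]
wrist_force: [-0.3, 0.8, 1.3]
finger_gap: 0.0607
t 5.7 tcp [0.4781 0.0836 0.1299] F [-0.3  0.8  1.3] gap 0.0607 j [ 0.01  0.21 -0.38  0.99 -0.    1.77]
world d [ 0.0032  0.0061 -0.0344] tool units [0.0083 0.0025 0.043 ] rows>= 1 toolx yaw 78.81
[{'location': [209.9, 248.8], 'score': 0.89}] [209.88379509 249.83336447]
```

```bash

python3 -m creep '{"hand":[60,60,60,60,60],"delta_pos":[[0.008,0.0025,0.015],[0,0,0.015],[0,0,0.0135],[0,0,0],[0,0,0]],"turn":[0,0,0,0,0]}'
python3 -m creep '{"hand":[20,20,20,20,20],"delta_pos":[[0,0,0],[0,0,0],[0,0,0],[0,0,0],[0,0,0]],"turn":[0,0,0,0,0]}' 60
python3 -c "
from h import *
s=st();go(b2w((-45,-130,103.5)),s=s)
c=snap('side','s2'); snap('top','t2')
"
```

```text
clock: 6.22
tcp_pos: [0.4826, 0.0905, 0.0962]
orientation: [0.0, 0.772, 0.636, 0.0]
wrist_force: [-0.1, -1.1, -0.5]
finger_gap: 0.0601
clock: 6.63
tcp_pos: [0.4814, 0.091, 0.0967]
orientation: [-0.0, 0.772, 0.636, -0.0]
wrist_force: [-5.6, 1.3, 8.5]
finger_gap: 0.0289
t 6.63 tcp [0.4814 0.091  0.0967] F [-5.6  1.3  8.5] gap 0.0289 j [ 0.02  0.25 -0.42  0.91  0.    1.79]
world d [-0.0001 -0.0012 -0.0012] tool units [-0.0015  0.0002  0.0016] rows>= 1 toolx yaw 78.99
```

View pics/s2.png

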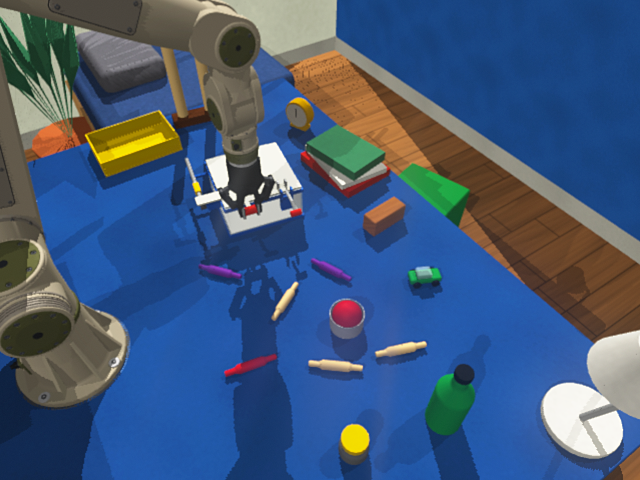

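```bash

python3 -c "
import numpy as np
t=np.linspace(0,1.68,26)
y=100-230*np.cos(t)+3*np.sin(t); z=100.5+230*np.sin(t)+3*np.cos(t)
d=np.stack([np.diff(y)/800,-np.diff(z)/800],1).round(4)
for i in range(0,25,5): print([[float(a),0,float(b)] for a,b in d[i:i+5]])
"
```

```text
[[0.0009, 0, -0.0193], [0.0022, 0, -0.0192], [0.0035, 0, -0.019], [0.0047, 0, -0.0187], [0.006, 0, -0.0184]]
[[0.0072, 0, -0.0179], [0.0084, 0, -0.0174], [0.0095, 0, -0.0168], [0.0107, 0, -0.0161], [0.0117, 0, -0.0154]]
[[0.0127, 0, -0.0145], [0.0137, 0, -0.0137], [0.0146, 0, -0.0127], [0.0154, 0, -0.0117], [0.0161, 0, -0.0106]]
[[0.0168, 0, -0.0095], [0.0174, 0, -0.0084], [0.0179, 0, -0.0072], [0.0184, 0, -0.006], [0.0187, 0, -0.0047]]
[[0.019, 0, -0.0035], [0.0192, 0, -0.0022], [0.0193, 0, -0.0009], [0.0193, 0, 0.0004], [0.0192, 0, 0.0017]]
```

```bash
cat > lid.py <<'E'
from h import *
s=st(); x=np.load('bin.npy'); T=R.from_euler('z',x[2]).as_matrix()
g=np.array(s['tcp_pos'])+[0,0,.008]; b=T.T@(g-[x[0],x[1],0])*1000
v=b[1:]-[100,100.5]; rr=np.hypot(*v); th=np.arctan2(v[1],-v[0])-np.arctan2(3,230)
print('bin',b.round(1),'lid radius',rr.round(1),'theta',th.round(3))
E
python3 -m creep '{"hand":[20,20,20,20,20],"delta_pos":[[0.0009,0,-0.0193],[0.0022,0,-0.0192],[0.0035,0,-0.019],[0.0047,0,-0.0187],[0.006,0,-0.0184]],"turn":[0,0,0,0,0]}'
python3 lid.py
```

```text
clock: 7.15
tcp_pos: [0.4839, 0.1048, 0.1714]
orientation: [-0.001, 0.772, 0.636, -0.001]
wrist_force: [0.2, 3.3, -6.1]
finger_gap: 0.0291
t 7.15 tcp [0.4839 0.1048 0.1714] F [ 0.2  3.3 -6.1] gap 0.0291 j [ 0.05  0.2  -0.29  1.09  0.    1.81]
bin [ -45.3 -114.8  179.4] lid radius 228.8 theta 0.339
```

Tracking the arc well (θ 0.34, 0.336 intended). Continue.

```bash

python3 -m creep '{"hand":[20,20,20,20,20],"delta_pos":[[0.0072,0,-0.0179],[0.0084,0,-0.0174],[0.0095,0,-0.0168],[0.0107,0,-0.0161],[0.0117,0,-0.0154]],"turn":[0,0,0,0,0]}'
python3 lid.py
python3 -m creep '{"hand":[20,20,20,20,20],"delta_pos":[[0.0127,0,-0.0145],[0.0137,0,-0.0137],[0.0146,0,-0.0127],[0.0154,0,-0.0117],[0.0161,0,-0.0106]],"turn":[0,0,0,0,0]}'
python3 lid.py
```

```text
clock: 7.57
tcp_pos: [0.4908, 0.142, 0.2379]
orientation: [-0.001, 0.772, 0.636, -0.001]
wrist_force: [-0.7, 2.5, -7.0]
finger_gap: 0.0291
t 7.57 tcp [0.4908 0.142  0.2379] F [-0.7  2.5 -7. ] gap 0.0291 j [ 0.12  0.19 -0.12  1.26  0.    1.89]
bin [-45.7 -76.9 245.9] lid radius 229.0 theta 0.675
clock: 7.98
tcp_pos: [0.5012, 0.1986, 0.2881]
orientation: [-0.001, 0.772, 0.636, -0.002]
wrist_force: [-4.4, 0.5, -7.0]
finger_gap: 0.0288
t 7.98 tcp [0.5012 0.1986 0.2881] F [-4.4  0.5 -7. ] gap 0.0288 j [ 0.23  0.24  0.06  1.39 -0.    1.99]
bin [-46.3 -19.4 296.1] lid radius 229.2 theta 1.01
```

```bash

python3 -m creep '{"hand":[20,20,20,20,20],"delta_pos":[[0.0168,0.0005,-0.0095],[0.0174,0.0005,-0.0084],[0.0179,0,-0.0072],[0.0184,0,-0.006],[0.0187,0,-0.0047]],"turn":[0,0,0,0,0]}'
python3 lid.py
python3 -m creep '{"hand":[20,20,20,20,20],"delta_pos":[[0.019,0,-0.0035],[0.0192,0,-0.0022],[0.0193,0,-0.0009],[0.0185,0,0.0004],[0.015,0,0.0017]],"turn":[0,0,0,0,0]}'
python3 lid.py
```

```text
clock: 8.4
tcp_pos: [0.5141, 0.2683, 0.3166]
orientation: [-0.002, 0.772, 0.636, -0.004]
wrist_force: [-8.8, -0.2, -3.9]
finger_gap: 0.0289
t 8.4 tcp [0.5141 0.2683 0.3166] F [-8.8 -0.2 -3.9] gap 0.0289 j [0.34 0.32 0.24 1.5  0.   2.11]
bin [-46.9  51.6 324.6] lid radius 229.3 theta 1.345
clock: 8.82
tcp_pos: [0.5275, 0.3407, 0.3208]
orientation: [-0.002, 0.771, 0.637, -0.003]
wrist_force: [-12.6, 0.3, 1.7]
finger_gap: 0.0286
t 8.82 tcp [0.5275 0.3407 0.3208] F [-12.6   0.3   1.7] gap 0.0286 j [0.44 0.43 0.4  1.55 0.   2.21]
bin [-47.6 125.1 328.8] lid radius 229.7 theta 1.667
```

```bash

python3 -m creep '{"hand":[20,20,20,20,20],"delta_pos":[[0.003,-0.002,0],[0.002,-0.001,0],[0,0,0],[0,0,0],[0,0,0]],"turn":[0,0,0,0,0]}'
python3 lid.py
python3 -m creep '{"hand":[55,55,55,55,55],"delta_pos":[[0,0,0],[0,0,0],[0,0,0],[0,0,0],[0,0,0]],"turn":[0,0,0,0,0]}'
python3 lid.py
```

```text
clock: 9.23
tcp_pos: [0.528, 0.3438, 0.3204]
orientation: [-0.001, 0.772, 0.636, -0.002]
wrist_force: [-6.0, -0.7, -0.5]
finger_gap: 0.0286
t 9.23 tcp [0.528  0.3438 0.3204] F [-6.  -0.7 -0.5] gap 0.0286 j [0.45 0.43 0.41 1.55 0.   2.21]
bin [-47.7 128.3 328.4] lid radius 229.6 theta 1.681
clock: 9.65
tcp_pos: [0.5306, 0.3442, 0.3212]
orientation: [0.0, 0.772, 0.636, 0.001]
wrist_force: [-0.2, 0.1, 0.0]
finger_gap: 0.055
t 9.65 tcp [0.5306 0.3442 0.3212] F [-0.2  0.1  0. ] gap 0.055 j [ 0.45  0.43  0.41  1.55 -0.    2.21]
bin [-45.3 129.2 329.2] lid radius 230.6 theta 1.685
```

```bash

python3 -m creep '{"hand":[55,55,55,55,55],"delta_pos":[[0,0,-0.02],[0,0,-0.025],[0,0,-0.025],[-0.02,-0.015,0],[-0.02,-0.02,0]],"turn":[0,0,0,0,0]}'
python3 -m creep '{"hand":[40,40,40,40,40],"delta_pos":[[-0.02,-0.02,0],[-0.02,-0.02,0],[-0.02,-0.02,0],[-0.02,-0.02,0],[-0.015,-0.01,0]],"turn":[0,0,0,0,0]}'
cat > look.py <<'E'
import sys
from h import *
tag=sys.argv[1]
c=snap('top','t'+tag); s=snap('side','s'+tag); 
import fit
for k in('red','yel'):
    print(k,[(b[0].round(1).tolist(),int(b[1])) for b in fit.blobs(c,k)],'side',[(b[0].round(1).tolist(),int(b[1])) for b in fit.blobs(s,k)])
E
python3 look.py 3; python3 lid.py
```

```text
clock: 10.07
tcp_pos: [0.4984, 0.3186, 0.3774]
orientation: [0.001, 0.772, 0.636, 0.002]
wrist_force: [-0.3, 0.3, -0.4]
finger_gap: 0.0552
clock: 10.48
tcp_pos: [0.4096, 0.2566, 0.3775]
orientation: [0.0, 0.772, 0.636, 0.0]
wrist_force: [0.9, 1.0, 0.4]
finger_gap: 0.0404
red [([83.6, 248.2], 40), ([132.8, 254.4], 191), ([150.3, 190.3], 440), ([220.5, 81.7], 227), ([224.9, 275.6], 82), ([248.3, 397.9], 524), ([352.2, 388.2], 363)] side [([72.5, 207.9], 118), ([176.4, 340.6], 600), ([212.1, 295.6], 56), ([306.9, 345.3], 247), ([364.7, 246.2], 236)]
yel [([104.8, 94.6], 599), ([298.3, 165.3], 119), ([309.6, 43.5], 28), ([317.2, 506.5], 452)] side [([106.1, 303.6], 173), ([142.4, 133.2], 3719), ([187.1, 196.3], 59), ([439.4, 354.5], 683)]
t 10.58 tcp [0.41   0.2564 0.3781] F [-0.4  0.  -0.4] gap 0.0397 j [ 0.39  0.13  0.14  1.58 -0.    2.16]
bin [-146.9   19.9  386.1] lid radius 296.6 theta 1.284
```

View pics/t3.png

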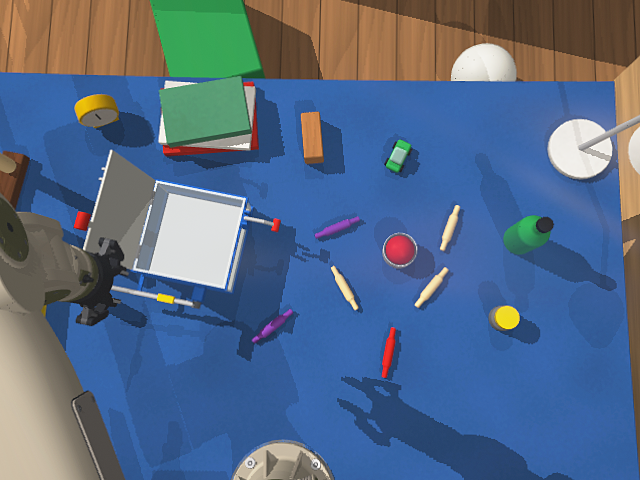

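View pics/s3.png

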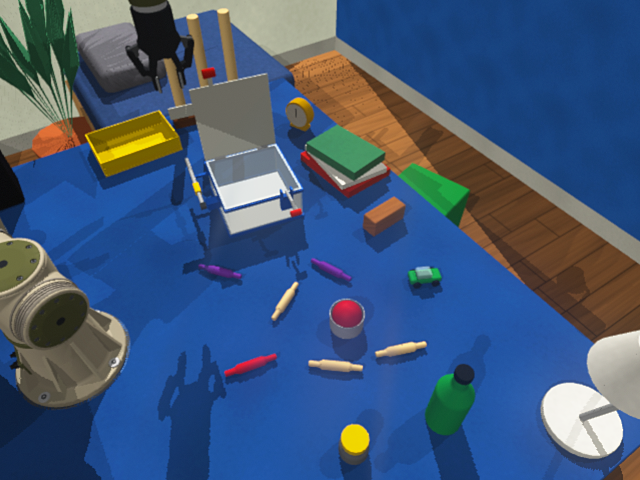

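```bash
sed -i "s/^def f(x/LM+=[('t',(-45,128,331),(220.5,81.7)),('s',(-45,126,330),(72.5,207.9))]\ndef f(x/" fit2.py; python3 fit2.py; python3 -c "
from h import *
s=st();go(b2w((-145,20,80)),s=s)
snap('top')
print([px2w(env.read_camera('top'),298.3,165.3,z=z) for z in (.08,.086)], b2w((-145,20,80)))"
```

```text
[ 0.5496  0.2088 -0.188 ] -10.771455468448128
[[ 0.7  0.5]
 [ 0.4 -0.1]
 [ 0.1  0.1]
 [-1.   2.4]
 [-0.5 -0.5]
 [-1.7  0.1]
 [ 2.  -2.4]
 [ 1.8 -0.9]
 [ 0.  -0. ]
 [-0.1 -0.3]
 [ 0.9  0.5]
 [-0.3 -0.1]
 [ 0.   1. ]]
t 10.68 tcp [0.4118 0.2575 0.3774] F [ 1.1  0.9 -0.3] gap 0.0397 j [0.39 0.13 0.14 1.58 0.   2.16]
world d [-0.0009 -0.002  -0.3054] tool units [-0.003  -0.0012  0.3818] rows>= 8 toolx yaw 78.94
[array([0.41138601, 0.25697113, 0.08      ]), array([0.41097694, 0.25529854, 0.086     ])] [0.41089003 0.25554627 0.08      ]
```

```bash

python3 -m creep '{"hand":[40,40,40,40,40],"delta_pos":[[-0.003,-0.001,0.03],[0,0,0.035],[0,0,0.035],[0,0,0.035],[0,0,0.035]],"turn":[0,0,0,0,0]}'
python3 -m creep '{"hand":[40,40,40,40,40],"delta_pos":[[0,0,0.035],[0,0,0.035],[0,0,0.03],[0,0,0.02],[0,0,0]],"turn":[0,0,0,0,0]}'
python3 -c "
from h import *
s=st();go(b2w((-145,20,80)),s=s)"
```

```text
clock: 11.25
tcp_pos: [0.4106, 0.2556, 0.2391]
orientation: [-0.0, 0.772, 0.636, -0.0]
wrist_force: [0.7, -0.1, 0.2]
finger_gap: 0.0399
clock: 11.67
tcp_pos: [0.4081, 0.2545, 0.1408]
orientation: [-0.001, 0.772, 0.636, -0.004]
wrist_force: [-0.3, 0.7, 0.4]
finger_gap: 0.0399
t 11.67 tcp [0.4081 0.2545 0.1408] F [-0.3  0.7  0.4] gap 0.0399 j [ 0.39  0.2  -0.37  1.02 -0.    2.15]
world d [ 0.0028  0.0011 -0.0688] tool units [0.0023 0.0037 0.0859] rows>= 2 toolx yaw 78.98
```

```bash

python3 -m creep '{"hand":[40,40,40,40,40],"delta_pos":[[0.002,0.003,0.02],[0,0,0.025],[0,0,0.025],[0,0,0.012],[0,0,0]],"turn":[0,0,0,0,0]}'
python3 -c "
from h import *
s=st();go(b2w((-145,20,80)),s=s)
snap('side','s4')"
```

```text
clock: 12.08
tcp_pos: [0.4119, 0.256, 0.0777]
orientation: [-0.0, 0.772, 0.636, -0.002]
wrist_force: [-0.3, 0.7, -0.1]
finger_gap: 0.04
t 12.08 tcp [0.4119 0.256  0.0777] F [-0.3  0.7 -0.1] gap 0.04 j [ 0.39  0.26 -0.45  0.86 -0.    2.15]
world d [-0.001  -0.0005 -0.0057] tool units [-0.0008 -0.0011  0.0072] rows>= 1 toolx yaw 78.97
```

View pics/s4.png

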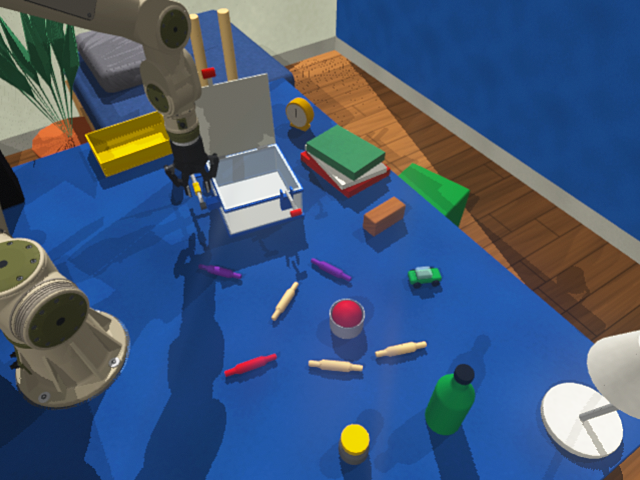

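```bash

python3 -m creep '{"hand":[8,8,8,8,8],"delta_pos":[[-0.001,-0.001,0.007],[0,0,0],[0,0,0],[0,0,0],[0,0,0]],"turn":[0,0,0,0,0]}' 50
python3 -c "
from h import *
s=st();go(b2w((-145,20,80)),s=s)
t=np.linspace(0,1.07,11)
d=np.stack([np.diff(65*np.cos(t))/800,-np.diff(65*np.sin(t))/800],1).round(4)
for i in (0,5): print([[float(a),0,float(b)] for a,b in d[i:i+5]])
"
```

```text
clock: 12.55
tcp_pos: [0.4102, 0.2564, 0.074]
orientation: [-0.001, 0.771, 0.636, -0.0]
wrist_force: [-4.4, 3.6, -1.1]
finger_gap: 0.0151
t 12.55 tcp [0.4102 0.2564 0.074 ] F [-4.4  3.6 -1.1] gap 0.0151 j [ 0.39  0.26 -0.46  0.85  0.    2.15]
world d [ 0.0007 -0.0008 -0.002 ] tool units [-0.0009  0.001   0.0025] rows>= 1 toolx yaw 79.05
[[-0.0005, 0, -0.0087], [-0.0014, 0, -0.0086], [-0.0023, 0, -0.0084], [-0.0032, 0, -0.0081], [-0.004, 0, -0.0077]]
[[-0.0048, 0, -0.0072], [-0.0056, 0, -0.0067], [-0.0062, 0, -0.006], [-0.0069, 0, -0.0053], [-0.0074, 0, -0.0046]]
```

```bash

cat > stay.py <<'E'
from h import *
s=st(); x=np.load('bin.npy'); T=R.from_euler('z',x[2]).as_matrix()
b=T.T@(np.array(s['tcp_pos'])+[0,0,.008]-[x[0],x[1],0])*1000
v=b[1:]-[-45,80]; print('bin',b.round(1),'r',np.hypot(*v).round(1),'phi',np.arctan2(v[1],v[0]).round(3))
E
python3 -m creep '{"hand":[8,8,8,8,8],"delta_pos":[[-0.0005,0,-0.0087],[-0.0014,0,-0.0086],[-0.0023,0,-0.0084],[-0.0032,0,-0.0081],[-0.004,0,-0.0077]],"turn":[0,0,0,0,0]}'
python3 stay.py
python3 -m creep '{"hand":[8,8,8,8,8],"delta_pos":[[-0.0048,0,-0.0072],[-0.0056,0,-0.0067],[-0.0062,0,-0.006],[-0.0069,0,-0.0053],[-0.0074,0,-0.0046]],"turn":[0,0,0,0,0]}'
python3 stay.py
```

```text
clock: 12.97
tcp_pos: [0.4084, 0.2461, 0.1068]
orientation: [-0.001, 0.772, 0.636, -0.001]
wrist_force: [-4.8, 0.4, -10.3]
finger_gap: 0.0152
t 12.97 tcp [0.4084 0.2461 0.1068] F [ -4.8   0.4 -10.3] gap 0.0152 j [ 0.37  0.22 -0.43  0.93  0.    2.14]
bin [-145.7   10.3  114.8] r 65.3 phi 0.562
clock: 13.38
tcp_pos: [0.404, 0.2226, 0.1308]
orientation: [-0.001, 0.772, 0.636, -0.0]
wrist_force: [-5.5, 4.4, -10.8]
finger_gap: 0.015
t 13.38 tcp [0.404  0.2226 0.1308] F [ -5.5   4.4 -10.8] gap 0.015 j [ 0.33  0.16 -0.43  0.98  0.    2.09]
bin [-145.6  -13.7  138.8] r 66.6 phi 1.082
```

```bash

python3 -m creep '{"hand":[8,8,8,40,40],"delta_pos":[[-0.004,0,-0.002],[-0.002,0,-0.001],[0,0,0],[0,0,0],[0,0,0]],"turn":[0,0,0,0,0]}'
python3 stay.py
python3 -m creep '{"hand":[40,40,40,40,40],"delta_pos":[[0,0,0],[0,0,-0.02],[0,0,-0.04],[0,0,-0.04],[0,0,-0.04]],"turn":[0,0,0,0,0]}'
python3 -m creep '{"hand":[40,40,40,40,40],"delta_pos":[[0,0,-0.04],[0,0,-0.045],[0,0,-0.045],[0,0,-0.045],[0,0,-0.02]],"turn":[0,0,0,0,0]}'
python3 look.py 5
python3 -c "
from h import *
s=st();go(b2w((-45,128,328.8)),s=s)"
```

```text
clock: 13.8
tcp_pos: [0.4064, 0.2175, 0.1348]
orientation: [0.002, 0.772, 0.635, 0.002]
wrist_force: [0.7, -0.3, 1.2]
finger_gap: 0.0385
t 13.8 tcp [0.4064 0.2175 0.1348] F [ 0.7 -0.3  1.2] gap 0.0385 j [ 0.32  0.16 -0.43  0.98 -0.    2.08]
bin [-142.3  -18.2  142.8] r 68.3 phi 1.167
clock: 14.22
tcp_pos: [0.4051, 0.2175, 0.2474]
orientation: [0.001, 0.772, 0.636, 0.001]
wrist_force: [1.2, 0.1, -0.7]
finger_gap: 0.0399
clock: 14.63
tcp_pos: [0.4057, 0.2177, 0.4069]
orientation: [0.002, 0.772, 0.636, 0.004]
wrist_force: [0.1, 0.2, 0.2]
finger_gap: 0.0397
red [([83.6, 248.2], 40), ([132.9, 254.3], 189), ([150.3, 190.3], 441), ([217.6, 83.1], 139), ([224.9, 275.6], 82), ([248.3, 397.8], 520), ([352.2, 388.2], 363)] side [([72.5, 207.9], 118), ([176.3, 340.5], 605), ([212.1, 295.7], 57), ([306.9, 345.1], 248), ([364.6, 246.2], 229)]
yel [([104.5, 94.0], 585), ([299.7, 174.4], 101), ([317.2, 506.5], 451)] side [([106.4, 303.7], 178), ([142.4, 133.2], 3714), ([180.4, 195.5], 78), ([439.4, 354.5], 683)]
t 14.73 tcp [0.4063 0.2179 0.4057] F [ 1.  -1.   0.2] gap 0.0402 j [ 0.32  0.09  0.16  1.64 -0.    2.08]
world d [ 0.1231  0.125  -0.0849] tool units [0.1825 0.12   0.1078] rows>= 5 toolx yaw 78.93
```

View pics/s5.png

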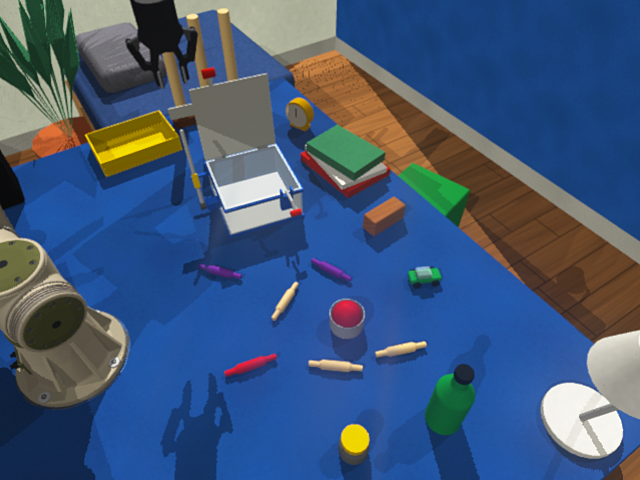

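```bash

python3 -c "
from h import *
c=snap('top');s=snap('side')
for p in (0.9,1.0,1.05):
  w=b2w((-145,-45+65*np.cos(p),80+65*np.sin(p)+3)); print(p,w2px(c,w),w2px(s,w))"
python3 -m creep '{"hand":[55,55,55,55,55],"delta_pos":[[0.03,0.02,0],[0.03,0.02,0],[0.03,0.02,0],[0.03,0.02,0],[0.03,0.02,0]],"turn":[0,0,0,0,0]}'
python3 -m creep '{"hand":[55,55,55,55,55],"delta_pos":[[0.03,0.02,0],[0,0,0],[0,0,0.025],[0,0,0.025],[0,0,0]],"turn":[0,0,0,0,0]}'
python3 -c "
from h import *
s=st();go(b2w((-45,128,328.8)),s=s)"
```

```text
0.9 [299.07860979 170.41070555] [179.06053873 195.2326794 ]
1.0 [299.47292179 172.42949283] [179.19107209 195.40638355]
1.05 [299.69154166 173.53364706] [179.35332843 195.52159158]
clock: 15.25
tcp_pos: [0.5066, 0.3208, 0.3994]
orientation: [0.0, 0.772, 0.636, -0.001]
wrist_force: [0.6, -0.3, 0.1]
finger_gap: 0.0547
clock: 15.67
tcp_pos: [0.5246, 0.3397, 0.355]
orientation: [-0.001, 0.772, 0.636, -0.005]
wrist_force: [0.3, -0.3, -0.4]
finger_gap: 0.055
t 15.67 tcp [0.5246 0.3397 0.355 ] F [ 0.3 -0.3 -0.4] gap 0.055 j [ 0.45  0.44  0.5   1.64 -0.    2.21]
world d [ 0.0047  0.0032 -0.0342] tool units [0.0054 0.0053 0.0427] rows>= 1 toolx yaw 78.96
```

Stay is on its stop (image matches 1.05). Grasp the lid knob again.

```bash

python3 -m creep '{"hand":[55,55,55,55,55],"delta_pos":[[0.0054,0.0045,0.015],[0,0,0.015],[0,0,0.012],[0,0,0],[0,0,0]],"turn":[0,0,0,0,0]}'
python3 -m creep '{"hand":[20,20,20,20,20],"delta_pos":[[0,0,0],[0,0,0],[0,0,0],[0,0,0],[0,0,0]],"turn":[0,0,0,0,0]}' 60
python3 lid.py
python3 -c "
from h import *
t=np.linspace(1.68,1.25,16)
y=100-230*np.cos(t)+3*np.sin(t); z=100.5+230*np.sin(t)+3*np.cos(t)
d=np.stack([np.diff(y)/800,-np.diff(z)/800],1).round(4)
for i in range(0,15,5): print([[float(a),0,float(b)] for a,b in d[i:i+5]])
"
```

```text
clock: 16.08
tcp_pos: [0.5301, 0.3438, 0.3276]
orientation: [-0.0, 0.772, 0.636, -0.001]
wrist_force: [-0.2, -0.6, 0.3]
finger_gap: 0.0551
clock: 16.5
tcp_pos: [0.5282, 0.3447, 0.3292]
orientation: [-0.001, 0.771, 0.636, -0.001]
wrist_force: [-7.6, 0.1, 5.9]
finger_gap: 0.0285
t 16.5 tcp [0.5282 0.3447 0.3292] F [-7.6  0.1  5.9] gap 0.0285 j [0.45 0.43 0.43 1.57 0.   2.21]
bin [-46.4 129.5 337.2] lid radius 238.5 theta 1.682
[[-0.0082, 0, -0.0009], [-0.0082, 0, -0.0007], [-0.0082, 0, -0.0004], [-0.0082, 0, -0.0002], [-0.0082, 0, 0.0001]]
[[-0.0082, 0, 0.0003], [-0.0082, 0, 0.0005], [-0.0082, 0, 0.0008], [-0.0082, 0, 0.001], [-0.0081, 0, 0.0012]]
[[-0.0081, 0, 0.0015], [-0.0081, 0, 0.0017], [-0.008, 0, 0.0019], [-0.008, 0, 0.0022], [-0.0079, 0, 0.0024]]
```

```bash

python3 -m creep '{"hand":[20,20,20,20,20],"delta_pos":[[-0.0082,0.0005,-0.0009],[-0.0082,0.0005,-0.0007],[-0.0082,0,-0.0004],[-0.0082,0,-0.0002],[-0.0082,0,0.0001]],"turn":[0,0,0,0,0]}'
python3 -m creep '{"hand":[20,20,20,20,20],"delta_pos":[[-0.0082,0,0.0003],[-0.0082,0,0.0005],[-0.0082,0,0.0008],[-0.0082,0,0.001],[-0.0081,0,0.0012]],"turn":[0,0,0,0,0]}'
python3 lid.py
python3 -m creep '{"hand":[20,20,20,20,20],"delta_pos":[[-0.0081,0,0.0015],[-0.0081,0,0.0017],[-0.004,0,0.001],[0,0,0],[0,0,0]],"turn":[0,0,0,0,0]}'
python3 lid.py
```

```text
clock: 16.92
tcp_pos: [0.5225, 0.3135, 0.3308]
orientation: [-0.003, 0.771, 0.637, 0.0]
wrist_force: [-8.7, 3.4, 4.3]
finger_gap: 0.0289
clock: 17.33
tcp_pos: [0.5165, 0.2811, 0.328]
orientation: [-0.002, 0.771, 0.637, 0.001]
wrist_force: [-8.2, 2.7, 5.2]
finger_gap: 0.0287
t 17.33 tcp [0.5165 0.2811 0.328 ] F [-8.2  2.7  5.2] gap 0.0287 j [0.36 0.34 0.29 1.52 0.   2.12]
bin [-46.   64.8 336. ] lid radius 238.1 theta 1.409
clock: 17.75
tcp_pos: [0.5135, 0.2647, 0.3248]
orientation: [-0.002, 0.771, 0.636, 0.0]
wrist_force: [-8.8, 1.3, 7.0]
finger_gap: 0.0288
t 17.75 tcp [0.5135 0.2647 0.3248] F [-8.8  1.3  7. ] gap 0.0288 j [0.34 0.31 0.25 1.5  0.   2.1 ]
bin [-45.9  48.2 332.8] lid radius 238.0 theta 1.338
```

```bash

python3 -m creep '{"hand":[20,20,20,20,20],"delta_pos":[[-0.006,0,0.0014],[-0.006,0,0.0015],[-0.005,0,0.0014],[0,0,0],[0,0,0]],"turn":[0,0,0,0,0]}'
python3 lid.py
```

```text
clock: 18.17
tcp_pos: [0.5109, 0.2511, 0.3212]
orientation: [-0.001, 0.772, 0.636, 0.0]
wrist_force: [-8.2, 0.2, 6.7]
finger_gap: 0.0286
t 18.17 tcp [0.5109 0.2511 0.3212] F [-8.2  0.2  6.7] gap 0.0286 j [0.31 0.3  0.21 1.49 0.   2.08]
bin [-45.9  34.4 329.2] lid radius 238.0 theta 1.278
```

```bash

python3 -m creep '{"hand":[20,20,20,20,20],"delta_pos":[[-0.005,0,0.0017],[-0.004,0,0.0014],[-0.003,0,0.001],[0,0,0],[0,0,0]],"turn":[0,0,0,0,0]}'
python3 lid.py
```

```text
clock: 18.58
tcp_pos: [0.5093, 0.2421, 0.3184]
orientation: [-0.001, 0.771, 0.636, 0.001]
wrist_force: [-7.9, 1.9, 7.9]
finger_gap: 0.0289
t 18.58 tcp [0.5093 0.2421 0.3184] F [-7.9  1.9  7.9] gap 0.0289 j [0.3  0.28 0.19 1.48 0.   2.06]
bin [-45.8  25.1 326.4] lid radius 237.9 theta 1.238
```

```bash

python3 -m creep '{"hand":[20,55,55,55,55],"delta_pos":[[-0.002,0,0.0005],[0,0,0],[0,0,0],[0,0,0],[0,0,-0.01]],"turn":[0,0,0,0,0]}'
python3 -m creep '{"hand":[55,55,55,55,55],"delta_pos":[[0,0,-0.02],[0,0,-0.03],[-0.02,0,-0.02],[-0.03,0,0],[-0.03,0,0]],"turn":[0,0,0,0,0]}'
python3 look.py 6
python3 -c "
from h import *
c=snap('top');s=snap('side')
for th in (1.2,1.25,1.3):
  w=b2w((-45,100-230*np.cos(th)+3*np.sin(th),100.5+230*np.sin(th)+3)); print(th,w2px(c,w).round(1),w2px(s,w).round(1))
st()"
```

```text
clock: 19.0
tcp_pos: [0.5107, 0.2393, 0.3226]
orientation: [-0.0, 0.772, 0.636, -0.001]
wrist_force: [-0.0, -0.7, -0.6]
finger_gap: 0.0547
clock: 19.42
tcp_pos: [0.4994, 0.1765, 0.3813]
orientation: [0.001, 0.771, 0.636, 0.001]
wrist_force: [0.0, -0.4, -0.8]
finger_gap: 0.055
red [([83.6, 248.2], 40), ([132.7, 254.3], 192), ([150.3, 190.3], 440), ([224.8, 275.5], 83), ([248.4, 398.0], 528), ([352.3, 388.2], 361)] side [([96.5, 219.0], 122), ([176.3, 340.6], 603), ([212.1, 295.6], 56), ([307.0, 345.2], 255), ([355.9, 272.5], 19), ([366.1, 242.4], 200)]
yel [([102.0, 100.1], 389), ([325.2, 5.7], 1377), ([299.7, 175.0], 100), ([317.2, 506.5], 451)] side [([106.0, 303.5], 170), ([142.4, 133.1], 3721), ([180.7, 195.7], 78), ([439.4, 354.6], 682)]
1.2 [234.  143.9] [ 99.6 220.8]
1.25 [232.4 137.3] [ 95.6 219.4]
1.3 [230.8 130.6] [ 91.9 217.9]
t 19.62 tcp [0.499  0.1763 0.3803] F [0.4 0.9 0.7] gap 0.055 j [0.19 0.23 0.26 1.61 0.   1.95]
```

View pics/s6.png

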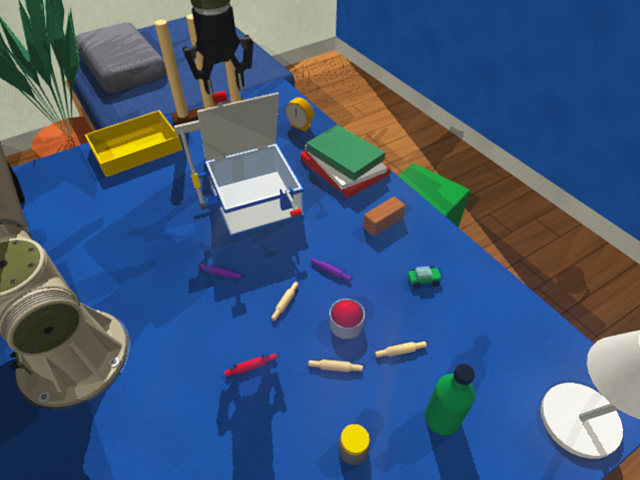

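```bash

python3 -m creep '{"hand":[50,50,50,50,50],"delta_pos":[[-0.03,0,0],[-0.03,0,0],[-0.03,0,0],[-0.03,0,0],[-0.03,0,0]],"turn":[0.97,0,0,0,0]}'
python3 -m creep '{"hand":[50,50,50,50,50],"delta_pos":[[0,0,0],[0,0,0],[0,0,0],[0,0,0],[0,0,0]],"turn":[0.97,0.97,0.97,0.97,0.97]}'
python3 -m creep '{"hand":[50,50,50,50,50],"delta_pos":[[0,0,0],[0,0,0],[0,0,0],[0,0,0],[0,0,0]],"turn":[0.97,0.97,0.97,0.97,0]}'
python3 -c "
from h import *
c=snap('top')
for b in bails(c)[:]: print(np.round(b[0],4),np.round(b[1]),round(b[2],1),b[3])
s=st(); go((.4459,-.1284,.020),s=s)"
```

```text
clock: 20.03
tcp_pos: [0.4678, 0.0608, 0.3796]
orientation: [-0.0, 0.798, 0.603, -0.0]
wrist_force: [0.1, -0.6, 0.5]
finger_gap: 0.0498
clock: 20.45
tcp_pos: [0.4683, 0.0615, 0.3796]
orientation: [-0.0, 0.908, 0.42, -0.0]
wrist_force: [0.8, -0.1, 0.3]
finger_gap: 0.0501
clock: 20.87
tcp_pos: [0.4683, 0.0616, 0.3796]
orientation: [-0.0, 0.965, 0.262, -0.0]
wrist_force: [1.1, -0.5, 0.6]
finger_gap: 0.0504
[ 0.7992 -0.0466] [ 45. 124.] 6.1 973
[0.8095 0.0913] [16. 84.] 2.2 168
[0.6278 0.6572] [ 60. 240.] -8.4 1540
[ 0.5886 -0.3665] [ 19. 111.] -19.7 329
[ 0.4459 -0.1284] [ 19. 110.] 30.6 344
[ 0.4516 -0.3239] [ 20. 111.] -38.3 351
[0.3501 0.5921] [111. 245.] 0.9 5047
[ 0.3055 -0.2291] [ 17. 107.] -11.3 304
t 20.92 tcp [0.4682 0.0615 0.3795] F [ 0.3 -0.8  0.8] gap 0.0498 j [-0.04  0.11  0.12  1.58  0.    2.57]
world d [-0.0223 -0.1899 -0.3675] tool units [-0.1448  0.1902  0.4594] rows>= 10 toolx yaw 30.61
```

```bash

python3 -m creep '{"hand":[50,50,50,50,50],"delta_pos":[[-0.018,0.0237,0.02],[-0.018,0.0237,0.02],[-0.018,0.0237,0.025],[-0.018,0.0237,0.03],[-0.018,0.0237,0.03]],"turn":[0,0,0,0,0]}'
python3 -m creep '{"hand":[50,50,50,50,50],"delta_pos":[[-0.018,0.0237,0.03],[-0.018,0.0237,0.03],[-0.018,0.0237,0.03],[0,0,0.04],[0,0,0.04]],"turn":[0,0,0,0,0]}'
python3 -m creep '{"hand":[50,50,50,50,50],"delta_pos":[[0,0,0.04],[0,0,0.04],[0,0,0],[0,0,0],[0,0,0]],"turn":[0,0,0,0,0]}'
python3 -c "
from h import *
s=st(); go((.4459,-.1284,.021),s=s)"
```

```text
clock: 21.33
tcp_pos: [0.4541, -0.058, 0.279]
orientation: [0.0, 0.964, 0.265, 0.001]
wrist_force: [1.3, -0.2, -0.0]
finger_gap: 0.0498
clock: 21.75
tcp_pos: [0.4461, -0.1297, 0.1429]
orientation: [0.001, 0.965, 0.263, 0.001]
wrist_force: [-0.5, 0.7, -0.2]
finger_gap: 0.0501
clock: 22.17
tcp_pos: [0.4465, -0.1285, 0.081]
orientation: [0.0, 0.965, 0.263, 0.0]
wrist_force: [0.6, -0.2, 0.5]
finger_gap: 0.0503
t 22.17 tcp [ 0.4465 -0.1285  0.081 ] F [ 0.6 -0.2  0.5] gap 0.0503 j [-0.45  0.22 -0.5   0.85 -0.    2.16]
world d [-0.0006  0.0001 -0.068 ] tool units [-0.0006 -0.0006  0.085 ] rows>= 2 toolx yaw 30.55
```

```bash

python3 -m creep '{"hand":[50,50,50,50,50],"delta_pos":[[0,0,0.025],[0,0,0.025],[0,0,0.022],[0,0,0.011],[0,0,0]],"turn":[0,0,0,0,0]}'
python3 -c "
from h import *
s=st(); go((.4459,-.1284,.021),s=s)"
```

```text
clock: 22.58
tcp_pos: [0.4458, -0.1283, 0.0134]
orientation: [0.0, 0.965, 0.263, 0.0]
wrist_force: [-0.3, -0.0, 0.8]
finger_gap: 0.0502
t 22.58 tcp [ 0.4458 -0.1283  0.0134] F [-0.3 -0.   0.8] gap 0.0502 j [-0.45  0.31 -0.59  0.68 -0.    2.16]
world d [ 0.0001 -0.0001 -0.0004] tool units [0.     0.0001 0.0005] rows>= 1 toolx yaw 30.51
```

```bash

python3 -m creep '{"hand":[10,10,10,10,10],"delta_pos":[[0,0,0],[0,0,0],[0,0,0],[0,0,0],[0,0,0]],"turn":[0,0,0,0,0]}' 60
python3 -m creep '{"hand":[10,10,10,10,10],"delta_pos":[[0,0,-0.02],[0,0,-0.04],[0,0,-0.04],[0,0,-0.04],[0,0,-0.04]],"turn":[0,0,0,0,0]}'
python3 -m creep '{"hand":[10,10,10,10,10],"delta_pos":[[0,0,-0.04],[0,0,-0.03],[0,0,0],[0,0,0],[0,0,0]],"turn":[-0.97,-0.97,-0.97,-0.97,-0.97]}'
python3 -m creep '{"hand":[10,10,10,10,10],"delta_pos":[[0,0,0],[0,0,0],[0,0,0],[0,0,0],[0,0,0]],"turn":[-0.97,-0.97,-0.97,-0.97,-0.97]}'
python3 -c "
from h import *
s=st(); go(b2w((45,-30,200)),s=s);go(b2w((45,-30,50)),s=s)"
```

```text
clock: 23.0
tcp_pos: [0.4469, -0.129, 0.015]
orientation: [0.001, 0.965, 0.263, 0.001]
wrist_force: [-0.6, 0.3, 5.7]
finger_gap: 0.0177
clock: 23.42
tcp_pos: [0.4454, -0.1282, 0.1597]
orientation: [0.0, 0.965, 0.263, 0.0]
wrist_force: [-0.1, -0.4, -0.9]
finger_gap: 0.0176
clock: 23.83
tcp_pos: [0.446, -0.1285, 0.215]
orientation: [0.001, 0.887, 0.461, 0.001]
wrist_force: [0.2, -0.2, -0.6]
finger_gap: 0.0177
clock: 24.25
tcp_pos: [0.4455, -0.1283, 0.2141]
orientation: [0.001, 0.77, 0.638, 0.0]
wrist_force: [0.2, -0.6, -0.0]
finger_gap: 0.0176
t 24.25 tcp [ 0.4455 -0.1283  0.2141] F [ 0.2 -0.6 -0. ] gap 0.0176 j [-0.45  0.11 -0.28  1.18 -0.    1.31]
world d [ 0.1427  0.2992 -0.0221] tool units [0.4008 0.1051 0.0276] rows>= 8 toolx yaw 79.21
world d [ 0.1427  0.2992 -0.1721] tool units [0.4009 0.1049 0.2151] rows>= 9 toolx yaw 79.21
```

```bash

python3 -m creep '{"hand":[10,10,10,10,10],"delta_pos":[[0.033,0.0087,0],[0.033,0.0087,0],[0.033,0.0087,0],[0.033,0.0087,0],[0.033,0.0087,0]],"turn":[0,0,0,0,0]}'
python3 -m creep '{"hand":[10,10,10,10,10],"delta_pos":[[0.033,0.0087,0],[0.033,0.0087,0],[0.033,0.0087,0],[0.033,0.0087,0],[0.033,0.0087,0]],"turn":[0,0,0,0,0]}'
python3 -m creep '{"hand":[10,10,10,10,10],"delta_pos":[[0.033,0.0087,0],[0.033,0.0087,0],[0,0,0],[0,0,0],[0,0,0]],"turn":[0,0,0,0,0]}'
python3 -c "
from h import *
s=st(); go(b2w((45,-32,60)),s=s); snap('side','s7'); snap('top','t7')"
```

```text
clock: 24.67
tcp_pos: [0.5054, -0.0043, 0.2143]
orientation: [0.001, 0.772, 0.636, 0.0]
wrist_force: [0.5, 0.0, 0.4]
finger_gap: 0.0176
clock: 25.08
tcp_pos: [0.5648, 0.1189, 0.2142]
orientation: [0.0, 0.772, 0.636, 0.0]
wrist_force: [-0.1, -0.5, 0.1]
finger_gap: 0.0177
clock: 25.5
tcp_pos: [0.5877, 0.1665, 0.2135]
orientation: [0.0, 0.772, 0.636, -0.0]
wrist_force: [-0.8, 0.2, 0.0]
finger_gap: 0.0176
t 25.5 tcp [0.5877 0.1665 0.2135] F [-0.8  0.2  0. ] gap 0.0176 j [ 0.14  0.39  0.09  1.27 -0.    1.91]
world d [ 1.000e-04  2.400e-03 -1.615e-01] tool units [ 0.0031 -0.0005  0.2019] rows>= 4 toolx yaw 78.99
```

View pics/s7.png

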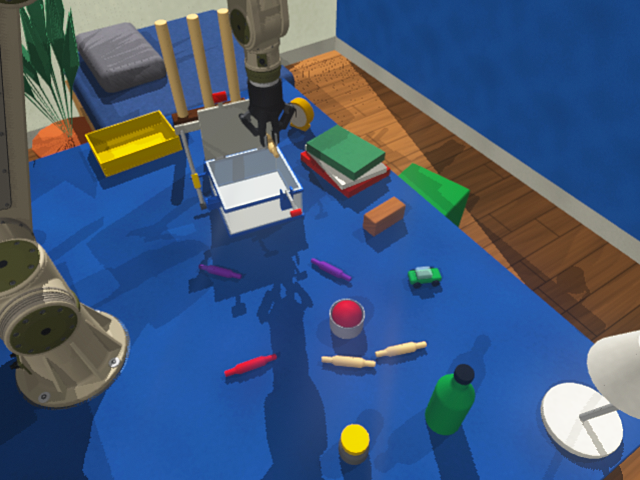

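```bash

python3 -m creep '{"hand":[10,10,10,10,10],"delta_pos":[[0,0,0.03],[0,0,0.035],[0,0,0.035],[0,0,0.035],[0,0,0.025]],"turn":[0,0,0,0,0]}'
python3 -m creep '{"hand":[10,10,10,10,10],"delta_pos":[[0,0,0.02],[0,0,0.02],[0,0,0],[0,0,0],[0,0,0]],"turn":[0,0,0,0,0]}'
python3 -c "
from h import *
s=st(); go(b2w((45,-32,60)),s=s); snap('side','s8'); snap('top','t8')"
```

```text
clock: 26.02
tcp_pos: [0.5867, 0.1652, 0.0833]
orientation: [-0.0, 0.772, 0.635, -0.001]
wrist_force: [-0.8, 0.1, -0.9]
finger_gap: 0.0173
clock: 26.43
tcp_pos: [0.5887, 0.1661, 0.0545]
orientation: [0.0, 0.772, 0.635, 0.001]
wrist_force: [0.4, 0.3, 0.2]
finger_gap: 0.0174
t 26.43 tcp [0.5887 0.1661 0.0545] F [0.4 0.3 0.2] gap 0.0174 j [ 0.14  0.5  -0.16  0.92 -0.    1.91]
world d [-0.0008  0.0028 -0.0025] tool units [ 0.0033 -0.0017  0.0031] rows>= 1 toolx yaw 78.91
```

View pics/s8.png

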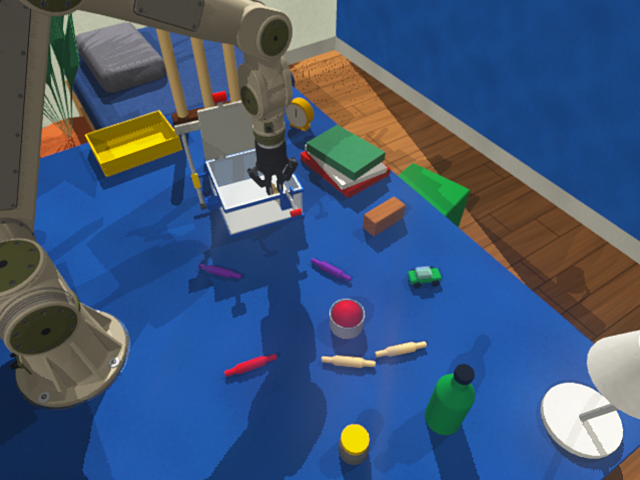

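```bash

python3 -m creep '{"hand":[10,10,10,40,40],"delta_pos":[[0,0,0.012],[0,0,0.008],[0,0,0],[0,0,0],[0,0,0]],"turn":[0,0,0,0,0]}'
python3 -m creep '{"hand":[40,40,40,40,40],"delta_pos":[[0,0,0],[0,0,-0.03],[0,0,-0.04],[0,0,-0.04],[0,0,-0.04]],"turn":[0,0,0,0,0]}'
python3 -m creep '{"hand":[40,40,40,40,40],"delta_pos":[[-0.01,0,-0.04],[-0.04,0,-0.01],[-0.05,0,0],[-0.05,0,0],[-0.05,0,0]],"turn":[0,0,0,0,0]}'
python3 -m creep '{"hand":[40,40,40,40,40],"delta_pos":[[-0.05,0,0],[-0.05,0,0],[-0.05,0,0],[-0.05,0,0],[0,0,0]],"turn":[0,0,0,0,0]}'
python3 -c "
from h import *
s=st(); snap('side','s9'); c=snap('top','t9')
for b in bails(c): print(np.round(b[0],4),np.round(b[1]),round(b[2],1),b[3],b[4])
"
```

```text
clock: 26.95
tcp_pos: [0.5759, 0.1683, 0.0352]
orientation: [-0.007, 0.771, 0.637, -0.008]
wrist_force: [-31.4, 6.3, 17.4]
finger_gap: 0.0395
clock: 27.37
tcp_pos: [0.588, 0.1669, 0.1589]
orientation: [0.0, 0.772, 0.636, 0.0]
wrist_force: [0.5, 0.7, 0.2]
finger_gap: 0.0403
clock: 27.78
tcp_pos: [0.5575, 0.0085, 0.1984]
orientation: [0.001, 0.771, 0.636, 0.001]
wrist_force: [1.6, -0.6, -0.0]
finger_gap: 0.04
clock: 28.2
tcp_pos: [0.5263, -0.154, 0.1979]
orientation: [0.002, 0.774, 0.633, -0.0]
wrist_force: [-0.1, 0.8, 0.3]
finger_gap: 0.0401
t 28.2 tcp [ 0.5263 -0.154   0.1979] F [-0.1  0.8  0.3] gap 0.0401 j [-0.43  0.28 -0.11  1.18 -0.    1.34]
[ 0.7992 -0.0465] [ 45. 124.] 5.9 964 [138. 313.]
[0.8107 0.0914] [16. 86.] 2.2 172 [136. 255.]
[0.7629 0.2201] [ 24. 165.] -88.8 440 [151. 191.]
[0.6272 0.6593] [ 61. 242.] -9.5 1290 [193.   9.]
[ 0.5886 -0.3665] [ 19. 111.] -19.7 328 [229. 450.]
[0.5796 0.1736] [ 18. 100.] 80.9 274 [228. 215.]
[ 0.5476 -0.2312] [15. 42.] -13.6 71 [246. 390.]
[ 0.4791 -0.3305] [ 19. 111.] -38.2 347 [276. 435.]
[0.3501 0.5921] [111. 245.] 0.9 5053 [325.  22.]
[ 0.3055 -0.2291] [ 17. 107.] -11.3 304 [353. 389.]
```

View pics/t9.png

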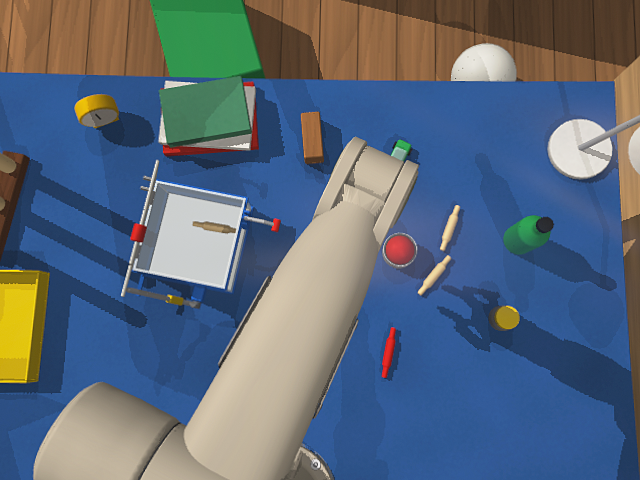

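```bash

python3 -m creep '{"hand":[40,40,40,40,40],"delta_pos":[[0,0,0],[0,0,0],[0,0,0],[0,0,0],[0,0,0]],"turn":[-0.966,-0.966,-0.966,-0.966,-0.966]}'
python3 -m creep '{"hand":[40,40,40,40,40],"delta_pos":[[0,0,0],[0,0,0],[0,0,0],[0,0,0],[0,0,0]],"turn":[-0.966,-0.966,-0.966,-0.966,-0.966]}'
python3 -m creep '{"hand":[40,40,40,40,40],"delta_pos":[[0,0,0],[0,0,0],[0,0,0],[0,0,0],[0,0,0]],"turn":[-0.966,-0.966,-0.966,0,0]}'
python3 -c "
from h import *
c=snap('top')
for b in bails(c): 
  if b[0][1]<0 and b[0][0]<.7:print(np.round(b[0],4),np.round(b[1]),round(b[2],1),b[3],b[4])
s=st(); go((.4791,-.3305,.021),s=s)"
```

```text
clock: 28.72
tcp_pos: [0.5273, -0.1455, 0.1975]
orientation: [0.0, 0.619, 0.785, 0.0]
wrist_force: [-0.4, 1.1, 0.3]
finger_gap: 0.0402
clock: 29.13
tcp_pos: [0.5273, -0.1454, 0.1975]
orientation: [0.0, 0.441, 0.898, 0.0]
wrist_force: [-0.2, 0.3, 0.3]
finger_gap: 0.0406
clock: 29.55
tcp_pos: [0.5272, -0.1459, 0.1975]
orientation: [0.0, 0.328, 0.945, 0.0]
wrist_force: [0.3, -1.1, 0.4]
finger_gap: 0.0401
[ 0.5886 -0.3665] [ 19. 111.] -19.7 332 [229. 450.]
[ 0.4791 -0.3305] [ 19. 111.] -38.2 345 [276. 435.]
[ 0.3055 -0.2289] [ 17. 107.] -11.3 298 [353. 389.]
t 29.6 tcp [ 0.5271 -0.1462  0.1974] F [-0.1 -0.9 -0.5] gap 0.0402 j [-0.42  0.28 -0.12  1.18  0.    0.25]
world d [-0.048  -0.1843 -0.1844] tool units [-0.0955 -0.2181  0.2305] rows>= 7 toolx yaw 141.73
```

```bash

python3 -m creep '{"hand":[40,40,40,40,40],"delta_pos":[[-0.0119,-0.0273,0],[-0.0119,-0.0273,0],[-0.0119,-0.0273,0],[-0.0119,-0.0273,0],[-0.0119,-0.0273,0]],"turn":[0,0,0,0,0]}'
python3 -m creep '{"hand":[40,40,40,40,40],"delta_pos":[[-0.0119,-0.0273,0],[-0.0119,-0.0273,0],[-0.0119,-0.0273,0],[0,0,0.02],[0,0,0.03]],"turn":[0,0,0,0,0]}'
python3 -m creep '{"hand":[40,40,40,40,40],"delta_pos":[[0,0,0.03],[0,0,0.03],[0,0,0.02],[0,0,0],[0,0,0]],"turn":[0,0,0,0,0]}'
python3 -c "
from h import *
s=st(); go((.4791,-.3305,.021),s=s)"
```

```text
clock: 30.02
tcp_pos: [0.4966, -0.2631, 0.1974]
orientation: [0.0, 0.328, 0.945, -0.0]
wrist_force: [0.6, 0.5, 0.4]
finger_gap: 0.0401
clock: 30.43
tcp_pos: [0.4798, -0.3344, 0.1593]
orientation: [0.003, 0.329, 0.944, -0.001]
wrist_force: [-0.1, -0.2, -0.6]
finger_gap: 0.0401
clock: 30.85
tcp_pos: [0.4781, -0.3309, 0.0927]
orientation: [-0.001, 0.328, 0.945, 0.0]
wrist_force: [-0.2, 0.3, 0.1]
finger_gap: 0.0395
t 30.85 tcp [ 0.4781 -0.3309  0.0927] F [-0.2  0.3  0.1] gap 0.0395 j [-0.74  0.41 -0.19  0.97  0.   -0.08]
world d [ 0.001   0.0004 -0.0797] tool units [-0.0008  0.0012  0.0996] rows>= 2 toolx yaw 141.72
```

```bash

python3 -m creep '{"hand":[40,40,40,40,40],"delta_pos":[[-0.001,0.001,0.025],[0,0,0.025],[0,0,0.025],[0,0,0.02],[0,0,0.0045]],"turn":[0,0,0,0,0]}'
python3 -m creep '{"hand":[40,10,10,10,10],"delta_pos":[[0,0,0],[0,0,0],[0,0,0],[0,0,0],[0,0,0]],"turn":[0,0,0,0,0]}'
python3 -c "
from h import *
s=st(); go((.4791,-.3305,.021),s=s)"
```

```text
clock: 31.27
tcp_pos: [0.4794, -0.3311, 0.0129]
orientation: [-0.001, 0.328, 0.945, 0.0]
wrist_force: [-0.0, 0.5, 0.2]
finger_gap: 0.0397
clock: 31.68
tcp_pos: [0.4809, -0.3328, 0.0158]
orientation: [0.002, 0.328, 0.945, -0.001]
wrist_force: [-0.1, -0.1, 6.8]
finger_gap: 0.0175
t 31.68 tcp [ 0.4809 -0.3328  0.0158] F [-0.1 -0.1  6.8] gap 0.0175 j [-0.74  0.49 -0.28  0.8   0.   -0.07]
world d [-0.0018  0.0023 -0.0028] tool units [0.0035 0.0009 0.0035] rows>= 1 toolx yaw 141.75
```

```bash

python3 -m creep '{"hand":[10,10,10,10,10],"delta_pos":[[0,0,-0.02],[0,0,-0.045],[0,0,-0.045],[0,0,-0.045],[0,0,-0.045]],"turn":[0,0,0,0,0]}'
python3 -m creep '{"hand":[10,10,10,10,10],"delta_pos":[[0,0,-0.045],[0,0,-0.02],[0,0,0],[0,0,0],[0,0,0]],"turn":[0.966,0.966,0.966,0.966,0.966]}'
python3 -m creep '{"hand":[10,10,10,10,10],"delta_pos":[[0,0,0],[0,0,0],[0,0,0],[0,0,0],[0,0,0]],"turn":[0.966,0.966,0.966,0.966,0.966]}'
python3 -m creep '{"hand":[10,10,10,10,10],"delta_pos":[[0,0,0],[0,0,0],[0,0,0],[0,0,0],[0,0,0]],"turn":[0.966,0.966,0.966,0,0]}'
python3 -c "
from h import *
s=st(); go(b2w((-10,-32,200)),s=s);go(b2w((-10,-32,60)),s=s)"
```

```text
clock: 32.1
tcp_pos: [0.4794, -0.3315, 0.176]
orientation: [0.0, 0.328, 0.945, -0.0]
wrist_force: [0.9, -0.1, -0.4]
finger_gap: 0.0175
clock: 32.52
tcp_pos: [0.4799, -0.3319, 0.2272]
orientation: [0.001, 0.52, 0.854, -0.0]
wrist_force: [0.3, 0.1, -1.0]
finger_gap: 0.0174
clock: 32.93
tcp_pos: [0.4796, -0.3316, 0.2264]
orientation: [0.0, 0.687, 0.727, -0.0]
wrist_force: [-0.1, 0.2, -0.3]
finger_gap: 0.0178
clock: 33.35
tcp_pos: [0.4796, -0.3317, 0.2262]
orientation: [0.0, 0.771, 0.637, 0.0]
wrist_force: [-0.0, -0.3, 0.2]
finger_gap: 0.0174
t 33.35 tcp [ 0.4796 -0.3317  0.2262] F [-0.  -0.3  0.2] gap 0.0174 j [-0.74  0.33  0.03  1.27 -0.    1.02]
world d [ 0.0542  0.5109 -0.0342] tool units [ 0.6399 -0.0544  0.0424] rows>= 13 toolx yaw 79.09
world d [ 0.0542  0.5109 -0.1742] tool units [ 0.64   -0.0545  0.2174] rows>= 14 toolx yaw 79.09
```

```bash

python3 -m creep '{"hand":[10,10,10,10,10],"delta_pos":[[0.04,-0.0022,0],[0.04,-0.0022,0],[0.04,-0.0022,0],[0.04,-0.0022,0],[0.04,-0.0022,0]],"turn":[0,0,0,0,0]}'
python3 -m creep '{"hand":[10,10,10,10,10],"delta_pos":[[0.04,-0.0022,0],[0.04,-0.0022,0],[0.04,-0.0022,0],[0.04,-0.0022,0],[0.04,-0.0022,0]],"turn":[0,0,0,0,0]}'
python3 -m creep '{"hand":[10,10,10,10,10],"delta_pos":[[0.04,-0.0022,0],[0.04,-0.0022,0],[0.04,-0.0022,0],[0.04,-0.0022,0],[0.02,-0.0022,0]],"turn":[0,0,0,0,0]}'
python3 -c "
from h import *
s=st(); go(b2w((5,-36,60)),s=s)"
```

```text
clock: 33.77
tcp_pos: [0.5015, -0.1716, 0.2259]
orientation: [0.0, 0.771, 0.637, 0.0]
wrist_force: [0.7, 0.2, -0.3]
finger_gap: 0.0174
clock: 34.18
tcp_pos: [0.5236, -0.0126, 0.2261]
orientation: [0.0, 0.771, 0.637, 0.0]
wrist_force: [1.2, -0.2, -0.6]
finger_gap: 0.0178
clock: 34.6
tcp_pos: [0.5427, 0.132, 0.2259]
orientation: [-0.0, 0.77, 0.638, 0.001]
wrist_force: [-0.9, 0.2, 0.5]
finger_gap: 0.0173
t 34.6 tcp [0.5427 0.132  0.2259] F [-0.9  0.2  0.5] gap 0.0173 j [ 0.09  0.29 -0.03  1.25  0.    1.85]
world d [ 0.0051  0.0405 -0.1739] tool units [ 0.0506 -0.0033  0.2175] rows>= 5 toolx yaw 79.25
```

```bash

python3 -m creep '{"hand":[10,10,10,10,10],"delta_pos":[[0.022,-0.0015,0],[0.02,-0.0015,0],[0,0,0],[0,0,0.03],[0,0,0.03]],"turn":[0,0,0,0,0]}'
python3 -c "
from h import *
s=st(); go(b2w((5,-36,60)),s=s)"
python3 -m creep '{"hand":[10,10,10,10,10],"delta_pos":[[0,0,0.03],[0,0,0.035],[0,0,0.035],[0,0,0.02],[0,0,0]],"turn":[0,0,0,0,0]}'
python3 -c "
from h import *
s=st(); go(b2w((5,-36,60)),s=s)"
```

```text
clock: 35.02
tcp_pos: [0.548, 0.1625, 0.1789]
orientation: [0.001, 0.771, 0.637, 0.002]
wrist_force: [0.1, -0.3, -0.6]
finger_gap: 0.0173
t 35.02 tcp [0.548  0.1625 0.1789] F [ 0.1 -0.3 -0.6] gap 0.0173 j [ 0.15  0.33 -0.09  1.15 -0.    1.91]
world d [-0.0002  0.01   -0.1269] tool units [ 0.012  -0.0033  0.1586] rows>= 4 toolx yaw 79.12
clock: 35.43
tcp_pos: [0.5461, 0.1623, 0.0797]
orientation: [-0.001, 0.771, 0.637, -0.0]
wrist_force: [-0.5, 0.1, -0.3]
finger_gap: 0.0174
t 35.43 tcp [0.5461 0.1623 0.0797] F [-0.5  0.1 -0.3] gap 0.0174 j [ 0.15  0.4  -0.24  0.93  0.    1.91]
world d [ 0.0017  0.0102 -0.0277] tool units [ 0.0129 -0.0003  0.0346] rows>= 1 toolx yaw 79.07
```

```bash

python3 -m creep '{"hand":[10,10,10,10,10],"delta_pos":[[0.009,0,0],[0.008,0,0],[0,0,0.015],[0,0,0.015],[0,0,0]],"turn":[0,0,0,0,0]}'
python3 -c "
from h import *
s=st(); go(b2w((5,-36,60)),s=s);snap('side','s10')"
```

```text
clock: 35.85
tcp_pos: [0.5482, 0.1758, 0.0564]
orientation: [-0.0, 0.772, 0.636, -0.001]
wrist_force: [-0.1, -0.0, 0.1]
finger_gap: 0.0173
t 35.85 tcp [0.5482 0.1758 0.0564] F [-0.1 -0.   0.1] gap 0.0173 j [ 0.17  0.44 -0.25  0.89 -0.    1.93]
world d [-0.0004 -0.0033 -0.0044] tool units [-0.0041  0.0003  0.0055] rows>= 1 toolx yaw 79.02
```

View pics/s10.png

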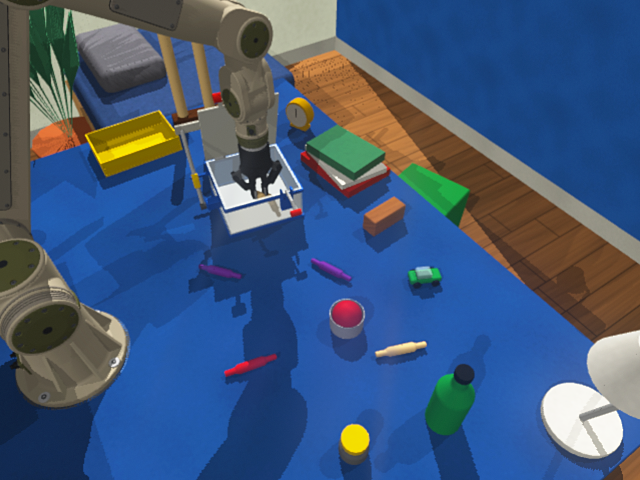

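```bash

python3 -m creep '{"hand":[10,10,35,35,35],"delta_pos":[[0,0,0.012],[0,0,0],[0,0,0],[0,0,0],[0,0,0]],"turn":[0,0,0,0,0]}'
python3 -m creep '{"hand":[35,35,35,35,35],"delta_pos":[[0,0,-0.02],[0,0,-0.03],[0,0,-0.045],[0,0,-0.045],[0,0,-0.045]],"turn":[0,0,0,0,0]}'
python3 -m creep '{"hand":[40,40,40,40,40],"delta_pos":[[-0.04,0,-0.01],[-0.05,0,0],[-0.05,0,0],[-0.05,0,0],[-0.05,0,0]],"turn":[0,0,0,0,0]}'
python3 -m creep '{"hand":[40,40,40,40,40],"delta_pos":[[-0.05,0,0],[-0.05,0,0],[-0.05,0,0],[-0.04,0,0],[0,0,0]],"turn":[0,0,0,0,0]}'
python3 -m creep '{"hand":[40,40,40,40,40],"delta_pos":[[0,0,0],[0,0,0],[0,0,0],[0,0,0],[0,0,0]],"turn":[-0.955,-0.955,-0.955,-0.955,-0.955]}'
python3 -m creep '{"hand":[40,40,40,40,40],"delta_pos":[[0,0,0],[0,0,0],[0,0,0],[0,0,0],[0,0,0]],"turn":[-0.955,-0.955,-0.955,-0.955,-0.955]}'
python3 -m creep '{"hand":[40,40,40,40,40],"delta_pos":[[0,0,0],[0,0,0],[0,0,0],[0,0,0],[0,0,0]],"turn":[-0.955,-0.955,-0.955,-0.955,-0.955]}'
python3 -m creep '{"hand":[40,40,40,40,40],"delta_pos":[[0,0,0],[0,0,0],[0,0,0],[0,0,0],[0,0,0]],"turn":[-0.955,-0.955,0,0,0]}'
python3 -c "
from h import *
c=snap('top','t11')
for b in bails(c): 
  if b[0][0]<.7:print(np.round(b[0],4),np.round(b[1]),round(b[2],1),b[3],b[4])
s=st(); go((.5886,-.3665,.021),s=s)"
```

```text
clock: 36.32
tcp_pos: [0.5496, 0.1756, 0.0485]
orientation: [0.0, 0.772, 0.636, 0.0]
wrist_force: [0.1, -0.6, 0.3]
finger_gap: 0.035
clock: 36.73
tcp_pos: [0.5488, 0.1756, 0.1978]
orientation: [-0.0, 0.772, 0.636, -0.0]
wrist_force: [0.7, -1.0, -0.2]
finger_gap: 0.0348
clock: 37.15
tcp_pos: [0.512, -0.0143, 0.2048]
orientation: [0.001, 0.772, 0.636, 0.0]
wrist_force: [0.9, -0.1, -0.4]
finger_gap: 0.0398
clock: 37.57
tcp_pos: [0.4828, -0.1674, 0.2046]
orientation: [0.001, 0.774, 0.633, -0.0]
wrist_force: [-0.1, 1.0, 0.1]
finger_gap: 0.0398
clock: 37.98
tcp_pos: [0.4835, -0.1616, 0.2045]
orientation: [0.0, 0.622, 0.783, 0.0]
wrist_force: [-0.4, 0.0, -0.4]
finger_gap: 0.0398
clock: 38.4
tcp_pos: [0.4835, -0.1614, 0.2045]
orientation: [0.0, 0.446, 0.895, 0.0]
wrist_force: [0.1, 0.6, 0.1]
finger_gap: 0.0402
clock: 38.82
tcp_pos: [0.4835, -0.1614, 0.2044]
orientation: [0.0, 0.252, 0.968, 0.0]
wrist_force: [-0.6, 0.4, 0.1]
finger_gap: 0.0399
clock: 39.23
tcp_pos: [0.4834, -0.1617, 0.2042]
orientation: [0.0, 0.173, 0.985, -0.0]
wrist_force: [0.4, -0.2, 1.3]
finger_gap: 0.0398
[0.6263 0.6528] [ 60. 244.] -6.1 1405 [193.  10.]
[ 0.5886 -0.3665] [ 19. 111.] -19.7 331 [228. 450.]
[0.5796 0.1736] [ 18. 100.] 80.9 276 [228. 216.]
[0.5492 0.1757] [19. 93.] 79.6 280 [241. 214.]
[0.3501 0.5921] [111. 245.] 0.9 5054 [325.  22.]
[ 0.3055 -0.2291] [ 17. 107.] -11.3 300 [353. 389.]
t 39.28 tcp [ 0.4834 -0.1618  0.2042] F [0.1 0.  0.7] gap 0.0398 j [-0.48  0.2  -0.2   1.17  0.   -0.13]
world d [ 0.1052 -0.2047 -0.1912] tool units [-0.2108 -0.1957  0.239 ] rows>= 8 toolx yaw 160.06
```

View pics/t11.png

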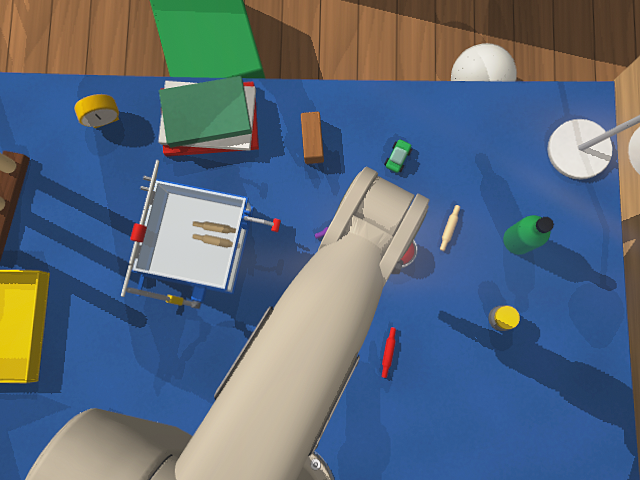

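```bash

python3 -m creep '{"hand":[40,40,40,40,40],"delta_pos":[[-0.0211,-0.0196,0],[-0.0211,-0.0196,0],[-0.0211,-0.0196,0],[-0.0211,-0.0196,0],[-0.0211,-0.0196,0]],"turn":[0,0,0,0,0]}'
python3 -m creep '{"hand":[40,40,40,40,40],"delta_pos":[[-0.0211,-0.0196,0],[-0.0211,-0.0196,0],[-0.0211,-0.0196,0],[-0.0211,-0.0196,0],[-0.0211,-0.0196,0]],"turn":[0,0,0,0,0]}'
python3 -m creep '{"hand":[40,40,40,40,40],"delta_pos":[[0,0,0.02],[0,0,0.04],[0,0,0.04],[0,0,0.03],[0,0,0]],"turn":[0,0,0,0,0]}'
python3 -c "
from h import *
s=st(); go((.5886,-.3665,.021),s=s)"
```

```text
clock: 39.7
tcp_pos: [0.5365, -0.2653, 0.2041]
orientation: [0.0, 0.173, 0.985, -0.0]
wrist_force: [1.1, 0.6, 0.4]
finger_gap: 0.0403
clock: 40.12
tcp_pos: [0.5893, -0.3678, 0.2039]
orientation: [-0.0, 0.173, 0.985, 0.0]
wrist_force: [0.4, 0.0, -0.2]
finger_gap: 0.0399
clock: 40.53
tcp_pos: [0.5856, -0.3644, 0.0934]
orientation: [-0.005, 0.173, 0.985, 0.003]
wrist_force: [-0.8, 1.0, -1.5]
finger_gap: 0.0397
t 40.53 tcp [ 0.5856 -0.3644  0.0934] F [-0.8  1.  -1.5] gap 0.0397 j [-0.67  0.61  0.15  1.12 -0.   -0.32]
world d [ 0.003  -0.0021 -0.0804] tool units [-0.0054 -0.0016  0.1004] rows>= 2 toolx yaw 160.07
```

```bash

python3 -m creep '{"hand":[40,40,40,40,40],"delta_pos":[[-0.003,-0.001,0.02],[0,0,0.025],[0,0,0.025],[0,0,0.015],[0,0,0]],"turn":[0,0,0,0,0]}'
python3 -c "
from h import *
s=st(); go((.5886,-.3665,.021),s=s)"
```

```text
clock: 40.95
tcp_pos: [0.5896, -0.3674, 0.03]
orientation: [-0.002, 0.173, 0.985, 0.001]
wrist_force: [-0.5, 0.3, 0.2]
finger_gap: 0.0398
t 40.95 tcp [ 0.5896 -0.3674  0.03  ] F [-0.5  0.3  0.2] gap 0.0398 j [-0.67  0.67  0.08  0.99 -0.   -0.33]
world d [-0.001   0.0009 -0.017 ] tool units [0.0015 0.0006 0.0213] rows>= 1 toolx yaw 160.11
```

```bash

python3 -m creep '{"hand":[40,40,40,40,40],"delta_pos":[[0.001,0,0.01],[0,0,0.0095],[0,0,0],[0,0,0],[0,0,0]],"turn":[0,0,0,0,0]}'
python3 -m creep '{"hand":[10,10,10,10,10],"delta_pos":[[0,0,0],[0,0,0],[0,0,0],[0,0,0],[0,0,0]],"turn":[0,0,0,0,0]}'
python3 stay.py
python3 -m creep '{"hand":[10,10,10,10,10],"delta_pos":[[0,0,-0.02],[0,0,-0.045],[0,0,-0.045],[0,0,-0.045],[0,0,-0.045]],"turn":[0,0,0,0,0]}'
python3 -m creep '{"hand":[10,10,10,10,10],"delta_pos":[[0,0,-0.045],[0,0,-0.02],[0,0,0],[0,0,0],[0,0,0]],"turn":[0.955,0.955,0.955,0.955,0.955]}'
python3 -m creep '{"hand":[10,10,10,10,10],"delta_pos":[[0,0,0],[0,0,0],[0,0,0],[0,0,0],[0,0,0]],"turn":[0.955,0.955,0.955,0.955,0.955]}'
python3 -m creep '{"hand":[10,10,10,10,10],"delta_pos":[[0,0,0],[0,0,0],[0,0,0],[0,0,0],[0,0,0]],"turn":[0.955,0.955,0.955,0.955,0.955]}'
python3 -m creep '{"hand":[10,10,10,10,10],"delta_pos":[[0,0,0],[0,0,0],[0,0,0],[0,0,0],[0,0,0]],"turn":[0.955,0.955,0,0,0]}'
python3 -c "
from h import *
s=st(); go(b2w((-30,-36,60)),s=s)"
```

```text
clock: 41.37
tcp_pos: [0.5904, -0.3684, 0.0172]
orientation: [0.0, 0.172, 0.985, -0.0]
wrist_force: [-0.1, -0.3, -0.5]
finger_gap: 0.0396
clock: 41.78
tcp_pos: [0.5906, -0.3686, 0.0174]
orientation: [0.001, 0.172, 0.985, -0.0]
wrist_force: [-0.6, 0.4, 7.0]
finger_gap: 0.0171
t 41.78 tcp [ 0.5906 -0.3686  0.0174] F [-0.6  0.4  7. ] gap 0.0171 j [-0.67  0.68  0.06  0.95 -0.   -0.33]
bin [ 148.2 -559.5   25.4] r 517.4 phi -3.036
clock: 42.2
tcp_pos: [0.5895, -0.3677, 0.1774]
orientation: [-0.001, 0.172, 0.985, 0.0]
wrist_force: [0.6, -0.4, 0.1]
finger_gap: 0.0171
clock: 42.62
tcp_pos: [0.5901, -0.3682, 0.2287]
orientation: [0.0, 0.374, 0.927, -0.0]
wrist_force: [-0.3, -0.4, 0.0]
finger_gap: 0.0172
clock: 43.03
tcp_pos: [0.5898, -0.3679, 0.2278]
orientation: [-0.001, 0.558, 0.83, 0.0]
wrist_force: [0.5, 0.2, 0.2]
finger_gap: 0.0174
clock: 43.45
tcp_pos: [0.5898, -0.3679, 0.2278]
orientation: [-0.001, 0.718, 0.696, -0.0]
wrist_force: [-0.2, 0.4, 0.2]
finger_gap: 0.0172
clock: 43.87
tcp_pos: [0.59, -0.368, 0.2282]
orientation: [-0.0, 0.771, 0.637, -0.0]
wrist_force: [0.5, -0.4, -0.5]
finger_gap: 0.0176
t 43.87 tcp [ 0.59   -0.368   0.2282] F [ 0.5 -0.4 -0.5] gap 0.0176 j [-0.67  0.57  0.4   1.4  -0.    1.09]
world d [-0.0766  0.5471 -0.1762] tool units [ 0.6533 -0.2234  0.2204] rows>= 14 toolx yaw 79.08
```

```bash

python3 -m creep '{"hand":[10,10,10,10,10],"delta_pos":[[0.0385,-0.013,0],[0.0385,-0.013,0],[0.0385,-0.013,0],[0.0385,-0.013,0],[0.0385,-0.013,0]],"turn":[0,0,0,0,0]}'
python3 -m creep '{"hand":[10,10,10,10,10],"delta_pos":[[0.0385,-0.013,0],[0.0385,-0.013,0],[0.0385,-0.013,0],[0.0385,-0.013,0],[0.0385,-0.013,0]],"turn":[0,0,0,0,0]}'
python3 -m creep '{"hand":[10,10,10,10,10],"delta_pos":[[0.0385,-0.013,0],[0.0385,-0.013,0],[0.0385,-0.013,0],[0.0385,-0.013,0],[0.0385,-0.013,0]],"turn":[0,0,0,0,0]}'
python3 -m creep '{"hand":[10,10,10,10,10],"delta_pos":[[0.03,-0.013,0],[0.03,-0.006,0],[0,0,0],[0,0,0],[0,0,0]],"turn":[0,0,0,0,0]}'
python3 -c "
from h import *
s=st(); go(b2w((-25,-36,60)),s=s)"
```

```text
clock: 44.28
tcp_pos: [0.568, -0.2057, 0.2284]
orientation: [-0.0, 0.771, 0.636, 0.0]
wrist_force: [0.8, -0.0, -0.7]
finger_gap: 0.0177
clock: 44.7
tcp_pos: [0.5465, -0.0444, 0.2286]
orientation: [0.0, 0.771, 0.636, 0.0]
wrist_force: [1.1, 0.0, -0.3]
finger_gap: 0.0175
clock: 45.12
tcp_pos: [0.5249, 0.1167, 0.2287]
orientation: [0.0, 0.771, 0.636, 0.0]
wrist_force: [-0.1, -0.9, -0.4]
finger_gap: 0.017
clock: 45.53
tcp_pos: [0.5196, 0.165, 0.2284]
orientation: [0.0, 0.771, 0.636, -0.0]
wrist_force: [-0.2, -0.4, -0.3]
finger_gap: 0.0173
t 45.53 tcp [0.5196 0.165  0.2284] F [-0.2 -0.4 -0.3] gap 0.0173 j [ 0.16  0.26 -0.06  1.25 -0.    1.92]
world d [-0.0013  0.0131 -0.1764] tool units [ 0.0159 -0.0048  0.2205] rows>= 5 toolx yaw 79.03
```

```bash

python3 -m creep '{"hand":[10,10,10,10,10],"delta_pos":[[0.013,0,0],[0.006,0,0],[0,0,0.03],[0,0,0.035],[0,0,0.035]],"turn":[0,0,0,0,0]}'
python3 stay.py
python3 -m creep '{"hand":[10,10,10,10,10],"delta_pos":[[0,0,0.03],[0,0,0.03],[0,0,0.02],[0,0,0],[0,0,0]],"turn":[0,0,0,0,0]}'
python3 stay.py
```

```text
clock: 45.95
tcp_pos: [0.5237, 0.1801, 0.1483]
orientation: [0.001, 0.772, 0.636, 0.001]
wrist_force: [-0.2, 0.4, -1.1]
finger_gap: 0.0172
t 45.95 tcp [0.5237 0.1801 0.1483] F [-0.2  0.4 -1.1] gap 0.0172 j [ 0.19  0.32 -0.19  1.07 -0.    1.95]
bin [-20.1 -33.1 156.3] r 77.2 phi 1.416
clock: 46.37
tcp_pos: [0.5221, 0.1797, 0.0838]
orientation: [-0.001, 0.772, 0.636, -0.001]
wrist_force: [-0.3, -0.9, -0.1]
finger_gap: 0.0173
t 46.37 tcp [0.5221 0.1797 0.0838] F [-0.3 -0.9 -0.1] gap 0.0173 j [ 0.19  0.37 -0.28  0.92 -0.    1.95]
bin [-21.6 -33.7  91.8] r 16.3 phi 0.806
```

```bash

python3 -m creep '{"hand":[10,10,10,10,32],"delta_pos":[[0,0,0.018],[0,0,0.018],[0,0,0],[0,0,0],[0,0,0]],"turn":[0,0,0,0,0]}'
python3 -m creep '{"hand":[35,35,35,35,35],"delta_pos":[[0,0,0],[0,0,-0.02],[0,0,-0.03],[0,0,-0.04],[0,0,-0.04]],"turn":[0,0,0,0,0]}'
python3 -m creep '{"hand":[55,55,55,55,55],"delta_pos":[[0,0,-0.04],[-0.04,0,-0.02],[-0.05,0,0],[-0.05,0,0],[-0.05,0,0]],"turn":[0,0,0,0,0]}'
python3 look.py 12;python3 stay.py; python3 -c "
from h import *
c=snap('top')
for b in bails(c): 
  if b[0][0]<.7:print(np.round(b[0],4),np.round(b[1]),round(b[2],1),b[3],b[4])"
```

```text
clock: 46.78
tcp_pos: [0.5237, 0.1803, 0.0572]
orientation: [0.001, 0.772, 0.636, 0.001]
wrist_force: [0.0, 0.0, 0.5]
finger_gap: 0.0283
clock: 47.2
tcp_pos: [0.5222, 0.1801, 0.1613]
orientation: [-0.0, 0.772, 0.636, -0.0]
wrist_force: [1.8, 0.3, 0.4]
finger_gap: 0.0352
clock: 47.62
tcp_pos: [0.4937, 0.0299, 0.2096]
orientation: [0.001, 0.771, 0.636, 0.001]
wrist_force: [0.3, -0.1, -0.2]
finger_gap: 0.055
red [([83.6, 248.1], 41), ([132.7, 254.3], 190), ([150.3, 189.8], 435), ([225.1, 277.5], 33), ([232.4, 137.9], 212), ([247.6, 397.0], 453), ([352.6, 388.2], 354)] side [([96.6, 218.8], 122), ([176.0, 340.3], 606), ([212.2, 295.6], 58), ([305.8, 345.0], 193), ([359.0, 259.2], 24), ([368.5, 236.8], 133)]
yel [([104.4, 94.2], 583), ([323.4, 21.4], 4893), ([317.2, 506.5], 450)] side [([108.9, 304.2], 213), ([142.4, 133.0], 3737), ([180.7, 195.7], 78), ([439.4, 354.5], 683)]
t 47.72 tcp [0.4931 0.0264 0.2091] F [-0.4  0.7  0.6] gap 0.0551 j [-0.11  0.17 -0.22  1.18 -0.    1.66]
bin [ -21.4 -189.8  217.1] r 199.4 phi 2.383
[0.6267 0.6574] [ 60. 242.] -8.4 1555 [194.  10.]
[0.3501 0.5921] [111. 245.] 0.9 5037 [325.  22.]
[ 0.3047 -0.2289] [ 17. 105.] -11.3 300 [353. 389.]
```

View pics/s12.png

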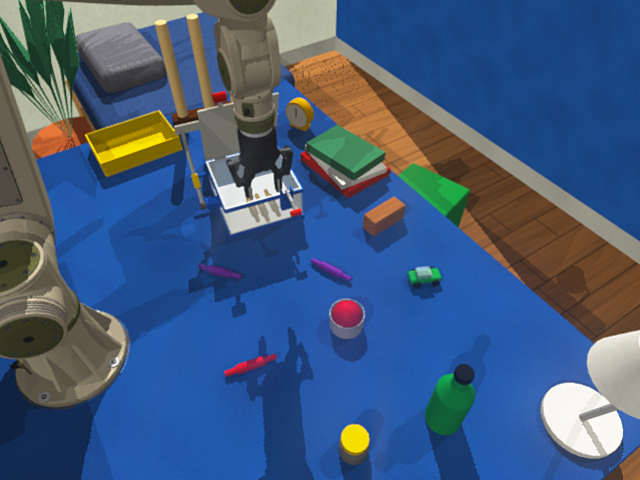

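View pics/t12.png

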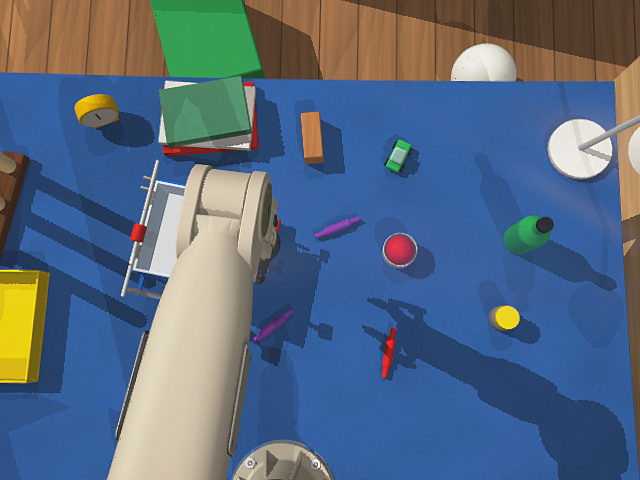

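```bash

python3 -m creep '{"hand":[55,55,55,55,55],"delta_pos":[[0,-0.003,-0.03],[0,-0.003,-0.04],[0,-0.003,-0.045],[0,-0.006,-0.045],[0.01,-0.006,-0.04]],"turn":[0,0,0,0,0]}'
python3 -m creep '{"hand":[55,55,55,55,55],"delta_pos":[[0.03,-0.003,0],[0.04,-0.003,0],[0.04,-0.003,0],[0.04,0,0],[0.04,0,0]],"turn":[0,0,0,0,0]}'
python3 -m creep '{"hand":[55,55,55,55,55],"delta_pos":[[0.03,0,0],[0.02,0,0],[0,0,0],[0,0,0],[0,0,0]],"turn":[0,0,0,0,0]}'
python3 -c "
from h import *
c=snap('top','t13');s=snap('side','s13'); import fit
for n in ('red',): print([b for b in fit.blobs(s,n)][:2])
th=1.24
s=st(); go(b2w((-45,100-230*np.cos(th)+3*np.sin(th),100.5+230*np.sin(th)+3*np.cos(th))),s=s)"
```

```text
clock: 48.18
tcp_pos: [0.4783, 0.0426, 0.3706]
orientation: [0.001, 0.772, 0.636, 0.001]
wrist_force: [1.5, -0.2, -0.7]
finger_gap: 0.0553
clock: 48.6
tcp_pos: [0.5003, 0.1954, 0.3687]
orientation: [0.0, 0.771, 0.636, 0.001]
wrist_force: [0.1, -0.0, 0.7]
finger_gap: 0.055
clock: 49.02
tcp_pos: [0.5078, 0.2322, 0.3679]
orientation: [0.0, 0.771, 0.636, -0.0]
wrist_force: [0.7, -0.2, -0.6]
finger_gap: 0.0551
[(array([ 96.49180328, 218.85245902]), np.int32(122)), (array([176.32445923, 340.37770383]), np.int32(601))]
t 49.12 tcp [0.508  0.2314 0.368 ] F [-0.6  0.8  0. ] gap 0.055 j [ 0.28  0.28  0.31  1.6  -0.    2.05]
world d [ 0.0027  0.0134 -0.057 ] tool units [0.0171 0.     0.0713] rows>= 2 toolx yaw 78.94
```

```bash

python3 -m creep '{"hand":[55,55,55,55,55],"delta_pos":[[0.01,0,0],[0.009,0,0],[0,0,0.02],[0,0,0.02],[0,0,0.02]],"turn":[0,0,0,0,0]}'
python3 -m creep '{"hand":[55,55,55,55,55],"delta_pos":[[0,0,0.008],[0,0,0],[0,0,0],[0,0,0],[0,0,0]],"turn":[0,0,0,0,0]}'
python3 lid.py
python3 -c "
from h import *
th=1.24
go(b2w((-45,100-230*np.cos(th)+3*np.sin(th),100.5+230*np.sin(th)+3*np.cos(th))))"
```

```text
clock: 49.53
tcp_pos: [0.5115, 0.2471, 0.3193]
orientation: [0.0, 0.772, 0.636, 0.001]
wrist_force: [0.2, -0.3, 0.0]
finger_gap: 0.055
clock: 49.95
tcp_pos: [0.5116, 0.2469, 0.3144]
orientation: [0.0, 0.772, 0.636, 0.001]
wrist_force: [-0.1, -0.5, 0.4]
finger_gap: 0.0551
t 49.95 tcp [0.5116 0.2469 0.3144] F [-0.1 -0.5  0.4] gap 0.0551 j [ 0.31  0.29  0.19  1.47 -0.    2.07]
bin [-44.4  30.4 322.4] lid radius 232.6 theta 1.254
world d [-0.001  -0.0021 -0.0034] tool units [-0.0028 -0.0007  0.0042] rows>= 1 toolx yaw 78.96
```

Grasp and swing back to 1.68.

```bash

python3 -m creep '{"hand":[20,20,20,20,20],"delta_pos":[[-0.002,0,0],[0,0,0],[0,0,0],[0,0,0],[0,0,0]],"turn":[0,0,0,0,0]}' 60
python3 lid.py
python3 -c "
import numpy as np
t=np.linspace(1.24,1.68,11)
y=100-230*np.cos(t)+3*np.sin(t); z=100.5+230*np.sin(t)+3*np.cos(t)
d=np.stack([np.diff(y)/800,-np.diff(z)/800],1).round(4)
for i in range(0,10,5): print([[float(a),0,float(b)] for a,b in d[i:i+5]])
"
```

```text
clock: 50.37
tcp_pos: [0.5098, 0.2452, 0.3141]
orientation: [-0.0, 0.772, 0.636, -0.0]
wrist_force: [-5.5, 1.2, 5.5]
finger_gap: 0.029
t 50.37 tcp [0.5098 0.2452 0.3141] F [-5.5  1.2  5.5] gap 0.029 j [0.31 0.29 0.19 1.47 0.   2.07]
bin [-45.9  28.3 322.1] lid radius 232.9 theta 1.245
[[0.0121, 0, -0.0037], [0.0123, 0, -0.0032], [0.0124, 0, -0.0026], [0.0125, 0, -0.0021], [0.0126, 0, -0.0015]]
[[0.0126, 0, -0.001], [0.0126, 0, -0.0004], [0.0126, 0, 0.0002], [0.0126, 0, 0.0007], [0.0126, 0, 0.0013]]
```

```bash

python3 -m creep '{"hand":[20,20,20,20,20],"delta_pos":[[0.0121,-0.0003,-0.0037],[0.0123,-0.0003,-0.0032],[0.0124,-0.0003,-0.0026],[0.0125,0,-0.0021],[0.0126,0,-0.0015]],"turn":[0,0,0,0,0]}'
python3 lid.py
python3 -m creep '{"hand":[20,20,20,20,20],"delta_pos":[[0.0126,-0.0003,-0.001],[0.0126,-0.0003,-0.0004],[0.0126,0,0.0002],[0.0126,0,0.0007],[0.0126,0,0.0013]],"turn":[0,0,0,0,0]}'
python3 lid.py
```

```text
clock: 50.78
tcp_pos: [0.5188, 0.2941, 0.324]
orientation: [0.0, 0.772, 0.636, -0.001]
wrist_force: [-5.1, -1.9, 3.2]
finger_gap: 0.0288
t 50.78 tcp [0.5188 0.2941 0.324 ] F [-5.1 -1.9  3.2] gap 0.0288 j [ 0.38  0.35  0.3   1.52 -0.    2.14]
bin [-46.2  78.  332. ] lid radius 232.6 theta 1.463
clock: 51.2
tcp_pos: [0.5281, 0.3445, 0.3232]
orientation: [-0.0, 0.772, 0.636, -0.0]
wrist_force: [-6.4, -1.5, 3.0]
finger_gap: 0.0285
t 51.2 tcp [0.5281 0.3445 0.3232] F [-6.4 -1.5  3. ] gap 0.0285 j [0.45 0.43 0.41 1.55 0.   2.21]
bin [-46.5 129.3 331.2] lid radius 232.5 theta 1.684
```

```bash

python3 -m creep '{"hand":[55,55,55,55,55],"delta_pos":[[0,0,0],[0,0,0],[0,0,0],[0,0,-0.03],[0,0,-0.04]],"turn":[0,0,0,0,0]}' 50
python3 -m creep '{"hand":[55,55,55,55,55],"delta_pos":[[-0.005,0,-0.02],[-0.025,-0.02,0],[-0.025,-0.02,0],[-0.025,-0.02,0],[-0.025,-0.02,0]],"turn":[0,0,0,0,0]}'
python3 -m creep '{"hand":[40,40,40,40,40],"delta_pos":[[-0.025,-0.02,0],[-0.025,-0.01,0],[-0.025,-0.01,0],[0,0,0],[0,0,0]],"turn":[0,0,0,0,0]}'
python3 look.py 14
python3 -c "
from h import *
go(b2w((-145,-17,135)))
snap('side')"; python3 stay.py
```

```text
clock: 51.62
tcp_pos: [0.5281, 0.3426, 0.3765]
orientation: [-0.001, 0.772, 0.635, -0.003]
wrist_force: [1.8, 0.6, -0.0]
finger_gap: 0.0548
clock: 52.03
tcp_pos: [0.4497, 0.2723, 0.3951]
orientation: [0.0, 0.772, 0.635, 0.001]
wrist_force: [0.1, -0.5, 0.4]
finger_gap: 0.0549
clock: 52.45
tcp_pos: [0.4069, 0.2197, 0.396]
orientation: [0.0, 0.772, 0.635, 0.001]
wrist_force: [0.6, 0.9, 0.3]
finger_gap: 0.0402
red [([83.6, 248.2], 40), ([132.7, 254.3], 192), ([150.3, 190.3], 441), ([216.6, 83.1], 115), ([224.9, 275.5], 84), ([247.5, 397.0], 449), ([352.2, 388.2], 363)] side [([72.5, 207.9], 118), ([176.3, 340.6], 604), ([212.2, 295.5], 57), ([305.7, 345.1], 188), ([364.9, 245.5], 221)]
yel [([104.5, 94.0], 585), ([299.8, 175.1], 99), ([317.2, 506.5], 451)] side [([106.3, 303.7], 180), ([142.4, 133.2], 3722), ([180.7, 195.7], 78), ([439.4, 354.5], 683)]
world d [-0.0036 -0.0014 -0.2683] tool units [-0.0029 -0.0046  0.3354] rows>= 7 toolx yaw 78.91
t 52.6 tcp [0.4077 0.2208 0.395 ] F [ 0.2  0.8 -0.9] gap 0.0396 j [0.32 0.1  0.15 1.62 0.   2.09]
bin [-141.7  -14.7  403. ] r 324.5 phi 1.477
```

View pics/s14.png

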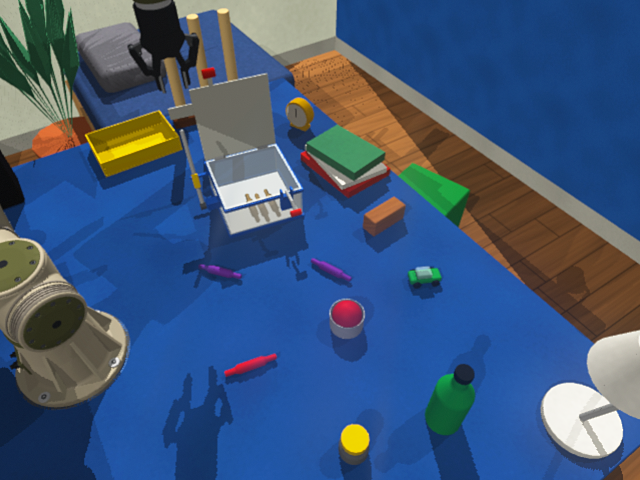

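```bash

python3 -m creep '{"hand":[40,40,40,40,40],"delta_pos":[[-0.003,-0.004,0.03],[0,0,0.04],[0,0,0.045],[0,0,0.045],[0,0,0.045]],"turn":[0,0,0,0,0]}'
python3 -m creep '{"hand":[40,40,40,40,40],"delta_pos":[[0,0,0.04],[0,0,0.03],[0,0,0],[0,0,0],[0,0,0]],"turn":[0,0,0,0,0]}'
python3 stay.py
python3 -c "
from h import *
go(b2w((-145,-17,135)))"
```

```text
clock: 53.02
tcp_pos: [0.4038, 0.2194, 0.2292]
orientation: [0.0, 0.772, 0.636, 0.0]
wrist_force: [0.0, 0.7, -0.1]
finger_gap: 0.0396
clock: 53.43
tcp_pos: [0.4045, 0.2194, 0.1763]
orientation: [0.0, 0.772, 0.636, 0.001]
wrist_force: [1.2, -0.5, 1.0]
finger_gap: 0.0398
t 53.43 tcp [0.4045 0.2194 0.1763] F [ 1.2 -0.5  1. ] gap 0.0398 j [ 0.32  0.12 -0.36  1.08 -0.    2.09]
bin [-144.5  -16.7  184.3] r 108.0 phi 1.306
world d [-0.0005 -0.0002 -0.0493] tool units [-0.0004 -0.0006  0.0616] rows>= 2 toolx yaw 78.99
```

```bash

python3 -m creep '{"hand":[40,40,40,40,40],"delta_pos":[[0,0,0.02],[0,0,0.02],[0,0,0.018],[0,0,0],[0,0,0]],"turn":[0,0,0,0,0]}'
python3 stay.py
python3 -m creep '{"hand":[8,8,8,8,8],"delta_pos":[[0,0,0],[0,0,0],[0,0,0],[0,0,0],[0,0,0]],"turn":[0,0,0,0,0]}' 50
python3 stay.py
python3 -c "
from h import *
t=np.linspace(1.05,-0.02,11)
d=np.stack([np.diff(64*np.cos(t))/800,-np.diff(64*np.sin(t))/800],1).round(4)
for i in (0,5): print([[float(a),0,float(b)] for a,b in d[i:i+5]])
"
```

```text
clock: 53.85
tcp_pos: [0.4043, 0.2191, 0.13]
orientation: [0.0, 0.772, 0.636, 0.001]
wrist_force: [0.8, -0.6, 1.1]
finger_gap: 0.0401
t 53.85 tcp [0.4043 0.2191 0.13  ] F [ 0.8 -0.6  1.1] gap 0.0401 j [ 0.32  0.16 -0.44  0.97 -0.    2.09]
bin [-144.7  -17.   138. ] r 64.4 phi 1.121
clock: 54.27
tcp_pos: [0.4035, 0.2197, 0.1304]
orientation: [-0.0, 0.771, 0.636, 0.001]
wrist_force: [-2.9, 3.0, 6.1]
finger_gap: 0.0152
t 54.27 tcp [0.4035 0.2197 0.1304] F [-2.9  3.   6.1] gap 0.0152 j [ 0.32  0.16 -0.44  0.97  0.    2.08]
bin [-145.6  -16.6  138.4] r 65.0 phi 1.118
[[0.0072, 0, 0.0046], [0.0066, 0, 0.0054], [0.006, 0, 0.0061], [0.0053, 0, 0.0067], [0.0046, 0, 0.0072]]
[[0.0038, 0, 0.0077], [0.003, 0, 0.008], [0.0021, 0, 0.0083], [0.0012, 0, 0.0085], [0.0003, 0, 0.0086]]
```

```bash

python3 -m creep '{"hand":[8,8,8,8,8],"delta_pos":[[0.0072,0,0.0046],[0.0066,0,0.0054],[0.006,0,0.0061],[0.0053,0,0.0067],[0.0046,0,0.0072]],"turn":[0,0,0,0,0]}'
python3 stay.py
python3 -m creep '{"hand":[8,8,8,8,8],"delta_pos":[[0.0038,0,0.0077],[0.003,0,0.008],[0.0021,0,0.0083],[0.0012,0,0.0085],[0.0003,0,0.0086]],"turn":[0,0,0,0,0]}'
python3 stay.py
```

```text
clock: 54.68
tcp_pos: [0.4079, 0.2436, 0.1069]
orientation: [-0.001, 0.771, 0.636, 0.001]
wrist_force: [-6.0, 2.9, 13.0]
finger_gap: 0.0153
t 54.68 tcp [0.4079 0.2436 0.1069] F [-6.   2.9 13. ] gap 0.0153 j [ 0.37  0.21 -0.44  0.92  0.    2.13]
bin [-145.7    7.7  114.9] r 63.2 phi 0.585
clock: 55.1
tcp_pos: [0.4096, 0.2528, 0.0737]
orientation: [-0.002, 0.771, 0.637, 0.002]
wrist_force: [-5.3, 7.3, 9.1]
finger_gap: 0.0152
t 55.1 tcp [0.4096 0.2528 0.0737] F [-5.3  7.3  9.1] gap 0.0152 j [ 0.38  0.26 -0.47  0.84  0.    2.14]
bin [-145.7   17.    81.7] r 62.1 phi 0.028
```

```bash

python3 -m creep '{"hand":[8,8,8,8,8],"delta_pos":[[0,0,0.004],[0,0,0.003],[0,0,0],[0,0,0],[0,0,0]],"turn":[0,0,0,0,0]}'
python3 stay.py
```

```text
clock: 55.52
tcp_pos: [0.4095, 0.2524, 0.0678]
orientation: [-0.002, 0.771, 0.637, 0.002]
wrist_force: [-4.8, 7.3, 4.2]
finger_gap: 0.0152
t 55.52 tcp [0.4095 0.2524 0.0678] F [-4.8  7.3  4.2] gap 0.0152 j [ 0.38  0.26 -0.48  0.82  0.    2.14]
bin [-145.7   16.7   75.8] r 61.8 phi -0.068
```

```bash

python3 -m creep '{"hand":[8,8,8,8,8],"delta_pos":[[0,0,0.003],[0,0,0.003],[0,0,0],[0,0,0],[0,0,0]],"turn":[0,0,0,0,0]}'
python3 stay.py
```

```text
clock: 55.93
tcp_pos: [0.4096, 0.2523, 0.0658]
orientation: [-0.001, 0.771, 0.637, 0.002]
wrist_force: [-12.2, 2.8, 31.1]
finger_gap: 0.0152
t 55.93 tcp [0.4096 0.2523 0.0658] F [-12.2   2.8  31.1] gap 0.0152 j [ 0.38  0.26 -0.49  0.82  0.    2.14]
bin [-145.6   16.6   73.8] r 61.9 phi -0.101
```

```bash

python3 -m creep '{"hand":[8,40,40,40,40],"delta_pos":[[0,0,-0.004],[0,0,0],[0,0,0],[0,0,0],[0,0,-0.02]],"turn":[0,0,0,0,0]}'
python3 -m creep '{"hand":[40,40,40,40,40],"delta_pos":[[0,0,-0.03],[0,0,-0.045],[0,0,-0.045],[0,0,-0.045],[0,0,-0.045]],"turn":[0,0,0,0,0]}'
python3 -m creep '{"hand":[55,55,55,55,55],"delta_pos":[[0,0,-0.045],[0,0,-0.045],[0,0,-0.045],[0,0,-0.025],[0,0,0]],"turn":[0,0,0,0,0]}'
python3 look.py 15
python3 -c "
from h import *
go(b2w((-45,128,331)))
c=snap('top');s=snap('side')
for p in (0,0.05,.1):
  w=b2w((-145,-45+65*np.cos(p),84+65*np.sin(p))); print(p,w2px(c,w),w2px(s,w))"
```

```text
clock: 56.35
tcp_pos: [0.4079, 0.2495, 0.0788]
orientation: [-0.0, 0.772, 0.636, -0.002]
wrist_force: [0.0, -0.2, -0.4]
finger_gap: 0.0398
clock: 56.77
tcp_pos: [0.4095, 0.2499, 0.2502]
orientation: [0.0, 0.772, 0.636, -0.0]
wrist_force: [1.0, 0.8, 0.9]
finger_gap: 0.0396
clock: 57.18
tcp_pos: [0.4113, 0.2506, 0.3815]
orientation: [0.002, 0.772, 0.636, 0.004]
wrist_force: [0.0, -0.5, 0.3]
finger_gap: 0.0548
red [([83.6, 248.2], 40), ([132.8, 254.4], 191), ([150.3, 190.3], 442), ([220.5, 81.7], 227), ([224.9, 275.6], 82), ([247.6, 397.0], 450), ([352.1, 388.2], 363)] side [([72.5, 207.9], 118), ([176.3, 340.5], 602), ([212.1, 295.7], 57), ([305.8, 344.9], 187), ([364.7, 245.8], 224)]
yel [([104.8, 94.6], 597), ([298.4, 165.5], 115), ([317.2, 506.5], 451)] side [([106.2, 303.5], 174), ([142.4, 133.2], 3725), ([187.6, 196.5], 55), ([439.4, 354.6], 682)]
world d [ 0.119   0.0927 -0.054 ] tool units [0.1422 0.1237 0.0678] rows>= 4 toolx yaw 78.94
0 [298.40737534 165.4383933 ] [188.0403205  196.84789041]
0.05 [298.30393508 165.05624974] [187.11501125 196.61780564]
0.1 [298.21584871 164.74759314] [186.22721805 196.40118086]
```

View pics/s15.png

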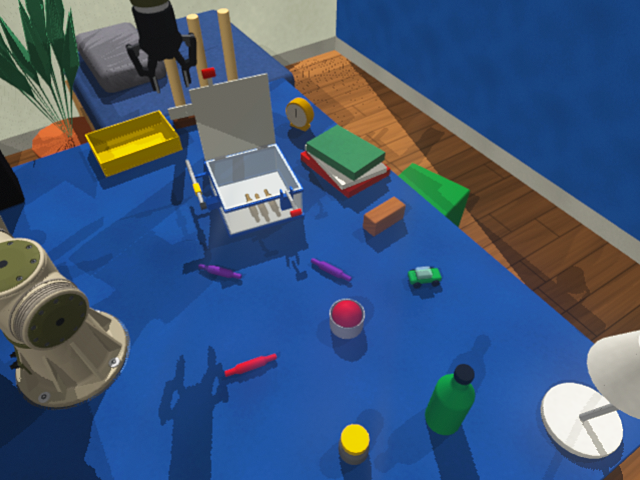

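```bash
python3 -c "
import cv2,numpy as np
o=[]
for a,b,box in (('t3','t15',(220,280,365,435)),('s3','s15',(285,350,315,380))):
    A=cv2.imread(f'pics/{a}.png');B=cv2.imread(f'pics/{b}.png');r0,r1,c0,c1=box
    row=np.hstack([cv2.resize(x[r0:r1,c0:c1],(380,280),interpolation=0) for x in (A,B)]);o.append(row)
cv2.imwrite('pics/cup.png',np.vstack(o))"
python3 -m creep '{"hand":[55,55,55,55,55],"delta_pos":[[0.03,0.025,0],[0.03,0.025,0],[0.03,0.025,0],[0.03,0.025,0],[0.02,0.02,0]],"turn":[0,0,0,0,0]}'
python3 -m creep '{"hand":[55,55,55,55,55],"delta_pos":[[0,0,0],[0,0,0],[0,0,0],[0,0,0],[0,0,0]],"turn":[0,0,0,0,0]}'
python3 -c "
from h import *
go(b2w((-45,128,331)))"
```

```text
clock: 57.8
tcp_pos: [0.5262, 0.3431, 0.3737]
orientation: [-0.0, 0.772, 0.636, -0.002]
wrist_force: [0.0, -0.3, -0.6]
finger_gap: 0.0553
clock: 58.22
tcp_pos: [0.5243, 0.3413, 0.3772]
orientation: [0.0, 0.772, 0.636, 0.0]
wrist_force: [0.3, -0.2, 0.2]
finger_gap: 0.0551
world d [ 0.005   0.0017 -0.0542] tool units [0.0033 0.0057 0.0678] rows>= 2 toolx yaw 78.95
```

View pics/cup.png

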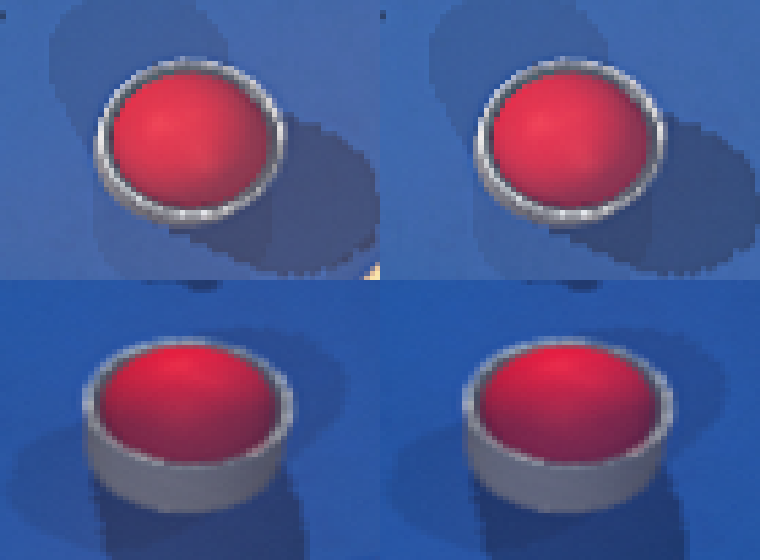

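The cup and ball have not moved (only the reflected light differs). Grasp the lid knob and close.

```bash

python3 -m creep '{"hand":[55,55,55,55,55],"delta_pos":[[0.003,0.005,0.02],[0,0,0.02],[0,0,0.02],[0,0,0.008],[0,0,0]],"turn":[0,0,0,0,0]}'
python3 -m creep '{"hand":[20,20,20,20,20],"delta_pos":[[0,0,0],[0,0,0],[0,0,0],[0,0,0],[0,0,0]],"turn":[0,0,0,0,0]}' 60
python3 lid.py
python3 -c "
import numpy as np
t=np.linspace(1.68,0,31)
y=100-230*np.cos(t)+3*np.sin(t); z=100.5+230*np.sin(t)+3*np.cos(t)
d=np.stack([np.diff(y)/800,-np.diff(z)/800],1).round(4)
for i in range(0,30,5): print(t[i+5].round(2),[[float(a),0,float(b)] for a,b in d[i:i+5]])
"
```

```text
clock: 58.63
tcp_pos: [0.5283, 0.3428, 0.3212]
orientation: [-0.0, 0.772, 0.636, -0.001]
wrist_force: [-0.9, 0.4, 0.3]
finger_gap: 0.055
clock: 59.05
tcp_pos: [0.528, 0.3438, 0.3241]
orientation: [-0.001, 0.771, 0.636, 0.0]
wrist_force: [-6.0, 0.5, 3.7]
finger_gap: 0.0289
t 59.05 tcp [0.528  0.3438 0.3241] F [-6.   0.5  3.7] gap 0.0289 j [0.45 0.43 0.41 1.55 0.   2.21]
bin [-46.5 128.6 332.1] lid radius 233.4 theta 1.68
1.4 [[-0.016, 0, -0.0015], [-0.0161, 0, -0.0006], [-0.0161, 0, 0.0003], [-0.0161, 0, 0.0012], [-0.016, 0, 0.0021]]
1.12 [[-0.0158, 0, 0.003], [-0.0156, 0, 0.0039], [-0.0154, 0, 0.0047], [-0.0151, 0, 0.0056], [-0.0148, 0, 0.0064]]
0.84 [[-0.0144, 0, 0.0072], [-0.014, 0, 0.008], [-0.0135, 0, 0.0088], [-0.013, 0, 0.0095], [-0.0124, 0, 0.0102]]
0.56 [[-0.0118, 0, 0.0109], [-0.0112, 0, 0.0116], [-0.0105, 0, 0.0122], [-0.0098, 0, 0.0127], [-0.0091, 0, 0.0133]]
0.28 [[-0.0083, 0, 0.0138], [-0.0076, 0, 0.0142], [-0.0068, 0, 0.0146], [-0.0059, 0, 0.015], [-0.0051, 0, 0.0153]]
0.0 [[-0.0042, 0, 0.0155], [-0.0033, 0, 0.0157], [-0.0025, 0, 0.0159], [-0.0016, 0, 0.016], [-0.0007, 0, 0.0161]]
```

```bash

python3 -m creep '{"hand":[20,20,20,20,20],"delta_pos":[[-0.016,0,-0.0015],[-0.0161,0,-0.0006],[-0.0161,0,0.0003],[-0.0161,0,0.0012],[-0.016,0,0.0021]],"turn":[0,0,0,0,0]}'
python3 lid.py
python3 -m creep '{"hand":[20,20,20,20,20],"delta_pos":[[-0.0158,0,0.003],[-0.0156,0,0.0039],[-0.0154,0,0.0047],[-0.0151,0,0.0056],[-0.0148,0,0.0064]],"turn":[0,0,0,0,0]}'
python3 lid.py
```

```text
clock: 59.47
tcp_pos: [0.5165, 0.2815, 0.3231]
orientation: [-0.001, 0.771, 0.637, 0.002]
wrist_force: [-2.4, 2.5, 2.5]
finger_gap: 0.0288
t 59.47 tcp [0.5165 0.2815 0.3231] F [-2.4  2.5  2.5] gap 0.0288 j [0.36 0.33 0.27 1.5  0.   2.12]
bin [-46.1  65.2 331.1] lid radius 233.2 theta 1.408
clock: 59.88
tcp_pos: [0.5052, 0.2205, 0.3045]
orientation: [-0.0, 0.772, 0.636, 0.002]
wrist_force: [-3.1, 1.5, 4.4]
finger_gap: 0.0291
t 59.88 tcp [0.5052 0.2205 0.3045] F [-3.1  1.5  4.4] gap 0.0291 j [0.26 0.25 0.12 1.43 0.   2.03]
bin [-45.8   3.2 312.5] lid radius 233.1 theta 1.13
```

```bash

python3 -m creep '{"hand":[20,20,20,20,20],"delta_pos":[[-0.0144,0,0.0072],[-0.014,0,0.008],[-0.0135,0,0.0088],[-0.013,0,0.0095],[-0.0124,0,0.0102]],"turn":[0,0,0,0,0]}'
python3 lid.py
python3 -m creep '{"hand":[20,20,20,20,20],"delta_pos":[[-0.0118,0,0.0109],[-0.0112,0,0.0116],[-0.0105,0,0.0122],[-0.0098,0,0.0127],[-0.0091,0,0.0133]],"turn":[0,0,0,0,0]}'
python3 lid.py
```

```text
clock: 60.3
tcp_pos: [0.4953, 0.1668, 0.2695]
orientation: [0.001, 0.772, 0.636, 0.001]
wrist_force: [-2.6, -1.9, 5.5]
finger_gap: 0.0285
t 60.3 tcp [0.4953 0.1668 0.2695] F [-2.6 -1.9  5.5] gap 0.0285 j [ 0.17  0.2  -0.03  1.33  0.    1.93]
bin [-45.5 -51.4 277.5] lid radius 232.9 theta 0.85
clock: 60.72
tcp_pos: [0.4876, 0.1249, 0.2206]
orientation: [0.002, 0.772, 0.636, 0.001]
wrist_force: [-2.9, -4.4, 4.6]
finger_gap: 0.0293
t 60.72 tcp [0.4876 0.1249 0.2206] F [-2.9 -4.4  4.6] gap 0.0293 j [ 0.09  0.18 -0.18  1.21 -0.    1.86]
bin [-45.2 -94.  228.6] lid radius 232.5 theta 0.57
```

```bash

python3 -m creep '{"hand":[20,20,20,20,20],"delta_pos":[[-0.0083,0,0.0138],[-0.0076,0,0.0142],[-0.0068,0,0.0146],[-0.0059,0,0.015],[-0.0051,0,0.0153]],"turn":[0,0,0,0,0]}'
python3 lid.py
python3 -m creep '{"hand":[20,20,20,20,20],"delta_pos":[[-0.0042,0,0.0155],[-0.0033,0,0.0157],[-0.0025,0,0.0159],[-0.0016,0,0.013],[-0.0007,0,0.012]],"turn":[0,0,0,0,0]}'
python3 lid.py
```

```text
clock: 61.13
tcp_pos: [0.4826, 0.0981, 0.1617]
orientation: [0.002, 0.772, 0.635, 0.0]
wrist_force: [-1.3, -6.6, 3.6]
finger_gap: 0.0291
t 61.13 tcp [0.4826 0.0981 0.1617] F [-1.3 -6.6  3.6] gap 0.0291 j [ 0.04  0.19 -0.31  1.06 -0.    1.8 ]
bin [ -45.1 -121.3  169.7] lid radius 231.9 theta 0.29
clock: 61.55
tcp_pos: [0.4809, 0.0883, 0.1034]
orientation: [0.002, 0.772, 0.635, -0.0]
wrist_force: [-1.9, -7.7, 1.5]
finger_gap: 0.029
t 61.55 tcp [0.4809 0.0883 0.1034] F [-1.9 -7.7  1.5] gap 0.029 j [ 0.02  0.24 -0.41  0.92 -0.    1.78]
bin [ -45.  -131.2  111.4] lid radius 231.5 theta 0.034
```

```bash

python3 -m creep '{"hand":[20,20,20,20,20],"delta_pos":[[0.001,0,0.005],[0,0,0.004],[0,0,0],[0,0,0],[0,0,0]],"turn":[0,0,0,0,0]}'
python3 lid.py
```

```text
clock: 61.97
tcp_pos: [0.4808, 0.0884, 0.0963]
orientation: [0.002, 0.772, 0.635, -0.001]
wrist_force: [-1.6, -11.2, -0.2]
finger_gap: 0.0288
t 61.97 tcp [0.4808 0.0884 0.0963] F [ -1.6 -11.2  -0.2] gap 0.0288 j [ 0.02  0.25 -0.42  0.9  -0.01  1.79]
bin [ -45.1 -131.2  104.3] lid radius 231.2 theta 0.004
```

```bash

python3 -m creep '{"hand":[20,20,20,20,20],"delta_pos":[[0.001,0,0.002],[0,0,0.002],[0,0,0],[0,0,0],[0,0,0]],"turn":[0,0,0,0,0]}'
python3 lid.py
python3 -m creep '{"hand":[20,50,55,55,55],"delta_pos":[[0,0,0],[0,0,0],[0,0,0],[0,0,-0.005],[0,0,-0.015]],"turn":[0,0,0,0,0]}'
python3 -m creep '{"hand":[55,55,55,55,55],"delta_pos":[[0,0,-0.03],[0,0,-0.04],[0,0,-0.04],[-0.03,0,0],[-0.03,0,0]],"turn":[0,0,0,0,0]}'
python3 look.py 16; python3 -c "
from h import *
c=snap('top'); P=cloud(c)
for b in ((0,-80),(0,0),(0,80),(-80,-80),(-60,80)):
  r,q=w2px(c,b2w((b[0],b[1],106.5))).round().astype(int); print(b,P[r,q].round(4))
go(b2w((55,-177,100)))"
```

```text
clock: 62.38
tcp_pos: [0.4808, 0.0885, 0.0931]
orientation: [0.003, 0.772, 0.635, -0.002]
wrist_force: [-1.9, -13.5, 0.6]
finger_gap: 0.0286
t 62.38 tcp [0.4808 0.0885 0.0931] F [ -1.9 -13.5   0.6] gap 0.0286 j [ 0.02  0.25 -0.43  0.89 -0.01  1.79]
bin [ -45.1 -131.   101.1] lid radius 231.1 theta -0.01
clock: 62.8
tcp_pos: [0.4798, 0.0918, 0.1077]
orientation: [-0.001, 0.772, 0.636, -0.001]
wrist_force: [-1.0, 0.2, 0.4]
finger_gap: 0.055
clock: 63.22
tcp_pos: [0.4734, 0.0449, 0.1995]
orientation: [0.002, 0.771, 0.637, 0.003]
wrist_force: [0.3, 0.0, -1.4]
finger_gap: 0.0547
red [([83.6, 248.2], 40), ([132.7, 254.3], 192), ([150.3, 189.7], 430), ([224.8, 275.5], 83), ([247.6, 397.1], 456), ([352.4, 388.2], 359)] side [([176.2, 340.8], 580), ([209.4, 250.0], 97), ([212.1, 295.7], 57), ([305.8, 345.1], 190), ([368.7, 236.5], 124)]
yel [([104.4, 94.2], 585), ([323.5, 21.4], 4897), ([317.2, 506.5], 451)] side [([106.3, 303.7], 188), ([142.4, 133.1], 3740), ([187.6, 196.5], 55), ([439.4, 354.5], 683)]
(0, -80) [0.4396 0.0236 0.6799]
(0, 0) [0.4487 0.0673 0.678 ]
(0, 80) [0.5654 0.2883 0.1069]
(-80, -80) [0.3952 0.0297 0.6916]
(-60, 80) [0.505  0.2995 0.1048]
world d [ 0.099  -0.0192 -0.1052] tool units [0.0003 0.1259 0.1317] rows>= 4 toolx yaw 78.86
```

View pics/s16.png

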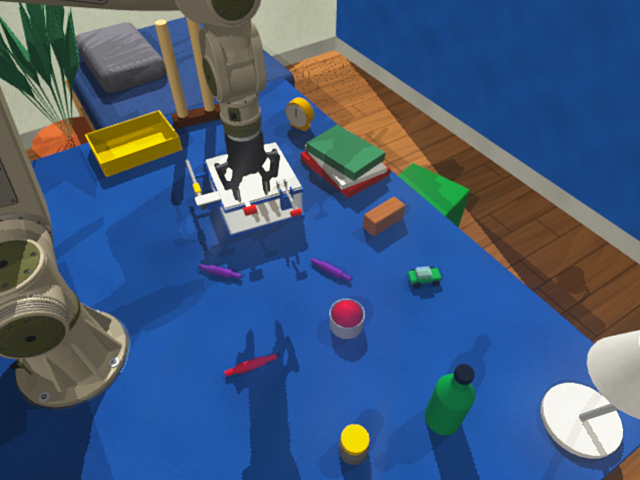

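```bash

python3 -m creep '{"hand":[50,50,50,50,50],"delta_pos":[[0,0.032,0],[0,0.032,0],[0,0.032,0],[0,0.03,0.015],[0,0,0.025]],"turn":[0,0,0,0,0]}'
python3 -m creep '{"hand":[50,50,50,50,50],"delta_pos":[[0,0,0.025],[0,0,0.02],[0,0,0],[0,0,0],[0,0,0]],"turn":[0,0,0,0,0]}'
python3 -c "
from h import *
st();go(b2w((55,-177,100)))"
```

```text
clock: 63.78
tcp_pos: [0.5765, 0.025, 0.1658]
orientation: [0.003, 0.772, 0.636, 0.003]
wrist_force: [1.1, 0.0, 1.3]
finger_gap: 0.0501
clock: 64.2
tcp_pos: [0.5708, 0.0257, 0.1291]
orientation: [0.0, 0.772, 0.636, 0.0]
wrist_force: [-0.2, 0.2, 0.8]
finger_gap: 0.0501
t 64.2 tcp [0.5708 0.0257 0.1291] F [-0.2  0.2  0.8] gap 0.0501 j [-0.1   0.36 -0.17  1.04  0.    1.67]
world d [-0.0002 -0.0011 -0.0371] tool units [-0.0014 -0.0001  0.0464] rows>= 1 toolx yaw 79.0
```

```bash

python3 -m creep '{"hand":[50,50,50,50,50],"delta_pos":[[-0.001,0,0.015],[0,0,0.015],[0,0,0.014],[0,0,0],[0,0,0]],"turn":[0,0,0,0,0]}'
python3 -m creep '{"hand":[15,15,15,15,15],"delta_pos":[[0,0,0],[0,0,0],[0,0,0],[0,0,0],[0,0,0]],"turn":[0,0,0,0,0]}' 50
python3 -c "
from h import *
st();go(b2w((55,-177,100)))
a0=np.arctan2(-15,-65); r=np.hypot(15,65)
t=a0%(2*np.pi)-np.linspace(0,np.pi,31)
y=r*np.cos(t);z=r*np.sin(t); print(y[[0,-1]],z[[0,-1]])
d=np.stack([np.diff(y)/800,-np.diff(z)/800],1).round(4)
for i in range(0,30,5): print([[float(a),0,float(b)] for a,b in d[i:i+5]])
"
```

```text
clock: 64.62
tcp_pos: [0.5704, 0.0246, 0.094]
orientation: [0.0, 0.772, 0.636, 0.0]
wrist_force: [0.1, 0.6, -0.6]
finger_gap: 0.0499
clock: 65.03
tcp_pos: [0.5708, 0.0244, 0.0945]
orientation: [0.001, 0.772, 0.636, 0.001]
wrist_force: [-1.1, -0.1, 5.7]
finger_gap: 0.0251
t 65.03 tcp [0.5708 0.0244 0.0945] F [-1.1 -0.1  5.7] gap 0.0251 j [-0.1   0.39 -0.22  0.96  0.    1.67]
world d [-0.0002  0.0002 -0.0025] tool units [ 0.0002 -0.0004  0.0031] rows>= 1 toolx yaw 78.97
[-65.  65.] [-15.  15.]
[[-0.0015, 0, -0.0086], [-0.0006, 0, -0.0087], [0.0003, 0, -0.0087], [0.0012, 0, -0.0086], [0.0021, 0, -0.0085]]
[[0.003, 0, -0.0082], [0.0038, 0, -0.0078], [0.0046, 0, -0.0074], [0.0054, 0, -0.0069], [0.0061, 0, -0.0063]]
[[0.0067, 0, -0.0056], [0.0072, 0, -0.0049], [0.0077, 0, -0.0041], [0.0081, 0, -0.0033], [0.0084, 0, -0.0024]]
[[0.0086, 0, -0.0015], [0.0087, 0, -0.0006], [0.0087, 0, 0.0003], [0.0086, 0, 0.0012], [0.0085, 0, 0.0021]]
[[0.0082, 0, 0.003], [0.0078, 0, 0.0038], [0.0074, 0, 0.0046], [0.0069, 0, 0.0054], [0.0063, 0, 0.0061]]
[[0.0056, 0, 0.0067], [0.0049, 0, 0.0072], [0.0041, 0, 0.0077], [0.0033, 0, 0.0081], [0.0024, 0, 0.0084]]
```

```bash
cat > hk.py <<'E'
from h import *
s=st(); x=np.load('bin.npy'); T=R.from_euler('z',x[2]).as_matrix()
b=T.T@(np.array(s['tcp_pos'])+[0,0,.008]-[x[0],x[1],0])*1000
v=b[1:]-[-112,115]; print('bin',b.round(1),'r',np.hypot(*v).round(1),'ang',((np.pi+np.arctan2(15,65)-np.arctan2(v[1],v[0]))%(2*np.pi)).round(3))
E
python3 -m creep '{"hand":[15,15,15,15,15],"delta_pos":[[-0.0015,0,-0.0086],[-0.0006,0,-0.0087],[0.0003,0,-0.0087],[0.0012,0,-0.0086],[0.0021,0,-0.0085]],"turn":[0,0,0,0,0]}'
python3 hk.py
python3 -m creep '{"hand":[15,15,15,15,15],"delta_pos":[[0.003,0,-0.0082],[0.0038,0,-0.0078],[0.0046,0,-0.0074],[0.0054,0,-0.0069],[0.0061,0,-0.0063]],"turn":[0,0,0,0,0]}'
python3 hk.py
python3 -m creep '{"hand":[15,15,15,15,15],"delta_pos":[[0.0067,0,-0.0056],[0.0072,0,-0.0049],[0.0077,0,-0.0041],[0.0081,0,-0.0033],[0.0084,0,-0.0024]],"turn":[0,0,0,0,0]}'
python3 hk.py
```

```text
clock: 65.45
tcp_pos: [0.5708, 0.0254, 0.1281]
orientation: [0.0, 0.772, 0.636, 0.0]
wrist_force: [5.3, 2.0, -6.6]
finger_gap: 0.0245
t 65.45 tcp [0.5708 0.0254 0.1281] F [ 5.3  2.  -6.6] gap 0.0245 j [-0.1   0.36 -0.17  1.04 -0.    1.67]
bin [  55.1 -176.2  136.1] r 67.5 ang 0.545
clock: 65.87
tcp_pos: [0.574, 0.0427, 0.1575]
orientation: [0.001, 0.772, 0.636, -0.001]
wrist_force: [5.3, -2.0, -5.2]
finger_gap: 0.025
t 65.87 tcp [0.574  0.0427 0.1575] F [ 5.3 -2.  -5.2] gap 0.025 j [-0.06  0.35 -0.11  1.11 -0.    1.7 ]
bin [  55.  -158.6  165.5] r 68.7 ang 1.053
clock: 66.28
tcp_pos: [0.5795, 0.0719, 0.1744]
orientation: [0.002, 0.772, 0.635, -0.001]
wrist_force: [1.3, -6.3, 1.1]
finger_gap: 0.0242
t 66.28 tcp [0.5795 0.0719 0.1744] F [ 1.3 -6.3  1.1] gap 0.0242 j [-0.01  0.36 -0.06  1.15 -0.    1.75]
bin [  55.  -128.9  182.4] r 69.5 ang 1.552
```

```bash

python3 -m creep '{"hand":[15,15,15,15,15],"delta_pos":[[0.0086,0,-0.0015],[0.0087,0,-0.0006],[0.0087,0,0.0003],[0.0086,0,0.0014],[0.0085,0,0.0024]],"turn":[0,0,0,0,0]}'
python3 hk.py
python3 -m creep '{"hand":[15,15,15,15,15],"delta_pos":[[0.0082,0,0.0033],[0.0078,0,0.0041],[0.0074,0,0.0049],[0.0069,0,0.0057],[0.0063,0,0.0063]],"turn":[0,0,0,0,0]}'
python3 hk.py
python3 -m creep '{"hand":[15,15,15,15,15],"delta_pos":[[0.0056,0,0.0067],[0.0049,0,0.0072],[0.0041,0,0.0072],[0.0033,0,0.005],[0.001,0,0.004]],"turn":[0,0,0,0,0]}'
python3 hk.py
```

```text
clock: 66.7
tcp_pos: [0.5862, 0.1069, 0.1748]
orientation: [0.001, 0.772, 0.636, 0.0]
wrist_force: [-2.7, -1.6, 13.6]
finger_gap: 0.024
t 66.7 tcp [0.5862 0.1069 0.1748] F [-2.7 -1.6 13.6] gap 0.024 j [ 0.05  0.38 -0.03  1.16 -0.    1.81]
bin [ 55.1 -93.3 182.8] r 70.3 ang 2.067
clock: 67.12
tcp_pos: [0.592, 0.1382, 0.1562]
orientation: [-0.0, 0.771, 0.636, 0.002]
wrist_force: [-4.1, 6.8, 11.3]
finger_gap: 0.0235
t 67.12 tcp [0.592  0.1382 0.1562] F [-4.1  6.8 11.3] gap 0.0235 j [ 0.1   0.41 -0.03  1.13  0.    1.86]
bin [ 54.8 -61.4 164.2] r 70.5 ang 2.597
clock: 67.53
tcp_pos: [0.5939, 0.1516, 0.1304]
orientation: [0.0, 0.772, 0.636, 0.0]
wrist_force: [-2.9, 3.3, 14.1]
finger_gap: 0.024
t 67.53 tcp [0.5939 0.1516 0.1304] F [-2.9  3.3 14.1] gap 0.024 j [ 0.12  0.44 -0.05  1.08  0.    1.88]
bin [ 54.2 -47.9 138.4] r 68.2 ang 3.018
```

```bash

python3 -m creep '{"hand":[15,15,15,15,15],"delta_pos":[[0.0005,0,0.003],[0.0005,0,0.003],[0,0,0],[0,0,0],[0,0,0]],"turn":[0,0,0,0,0]}'
python3 hk.py
```

```text
clock: 67.95
tcp_pos: [0.5957, 0.1561, 0.1267]
orientation: [-0.001, 0.77, 0.638, 0.004]
wrist_force: [-1.2, 12.8, 9.9]
finger_gap: 0.0236
t 67.95 tcp [0.5957 0.1561 0.1267] F [-1.2 12.8  9.9] gap 0.0236 j [ 0.12  0.44 -0.05  1.07  0.01  1.88]
bin [ 55.2 -43.2 134.7] r 71.6 ang 3.09
```

```bash

python3 -m creep '{"hand":[15,15,40,45,45],"delta_pos":[[-0.003,0,0.0025],[0,0,0],[0,0,0],[0,0,0],[0,0,-0.005]],"turn":[0,0,0,0,0]}'
python3 hk.py
python3 -m creep '{"hand":[45,45,45,45,45],"delta_pos":[[0,0,-0.02],[0,0,-0.03],[0,0,-0.04],[0,0,-0.04],[0,0,-0.04]],"turn":[0,0,0,0,0]}'
python3 -m creep '{"hand":[45,45,45,45,45],"delta_pos":[[-0.03,0,-0.02],[-0.05,0,0],[-0.05,0,0],[-0.05,0,0],[-0.05,0,0]],"turn":[0,0,0,0,0]}'
python3 -m creep '{"hand":[45,45,45,45,45],"delta_pos":[[-0.05,0,0],[-0.05,0,0],[-0.05,0,0],[-0.05,0,0],[-0.05,0,0]],"turn":[0,0,0,0,0]}'
python3 look.py 17
python3 -c "
from h import *
c=snap('top');s=snap('side');P=cloud(c)
for h_ in (130,126,133):
  w=b2w((55,-47,h_+3)); print(w2px(c,w),w2px(s,w))
w=b2w((-45,-130,107)); print(w2px(c,w),w2px(s,w))
for b in ((0,-80),(0,0),(0,80),(-80,-80),(-60,80),(80,0)):
  r,q=w2px(c,b2w((b[0],b[1],106.5))).round().astype(int); print(b,P[r,q].round(4))
st()"
```

```text
clock: 68.37
tcp_pos: [0.5932, 0.1492, 0.1247]
orientation: [-0.0, 0.772, 0.636, -0.001]
wrist_force: [0.6, 0.2, 0.9]
finger_gap: 0.045
t 68.37 tcp [0.5932 0.1492 0.1247] F [0.6 0.2 0.9] gap 0.045 j [ 0.12  0.44 -0.06  1.07 -0.    1.88]
bin [ 54.  -50.4 132.7] r 64.1 ang 3.089
clock: 68.78
tcp_pos: [0.5936, 0.1485, 0.2622]
orientation: [-0.0, 0.772, 0.635, -0.001]
wrist_force: [0.3, -0.1, -0.7]
finger_gap: 0.0449
clock: 69.2
tcp_pos: [0.558, -0.0332, 0.2773]
orientation: [-0.0, 0.772, 0.636, -0.0]
wrist_force: [0.9, 0.2, 0.1]
finger_gap: 0.0452
clock: 69.62
tcp_pos: [0.5194, -0.2297, 0.2772]
orientation: [-0.0, 0.772, 0.635, -0.0]
wrist_force: [1.4, -0.6, 0.6]
finger_gap: 0.0449
red [([83.6, 248.1], 41), ([133.4, 254.2], 180), ([150.0, 192.4], 401), ([210.0, 213.8], 81), ([265.2, 243.4], 136), ([370.7, 386.0], 52)] side [([163.0, 311.7], 190), ([176.1, 379.8], 98), ([170.1, 276.7], 42), ([209.4, 249.9], 94), ([305.8, 345.0], 190), ([364.6, 245.7], 209)]
yel [([104.4, 93.1], 562), ([322.3, 20.3], 4507), ([298.2, 165.3], 111), ([317.0, 506.8], 442)] side [([105.6, 303.1], 174), ([142.4, 135.4], 3533), ([187.5, 196.4], 52), ([439.5, 354.6], 677)]
[210.14277245 213.89227513] [169.74345569 277.09569352]
[210.54916114 214.26454668] [170.97796042 277.19536408]
[209.83634667 213.61156789] [168.8135473  277.02061474]
[265.77900237 243.14766054] [208.93646304 249.64122264]
(0, -80) [0.5329 0.1298 0.1113]
(0, 0) [0.5492 0.2079 0.1086]
(0, 80) [0.5661 0.2894 0.1033]
(-80, -80) [0.456  0.1453 0.1092]
(-60, 80) [0.5049 0.2994 0.105 ]
(80, 0) [0.6272 0.1919 0.1137]
t 69.82 tcp [ 0.5198 -0.2291  0.2768] F [ 0.4  0.1 -1.1] gap 0.0448 j [-0.56  0.29  0.1   1.38  0.    1.21]
```

View pics/s17.png

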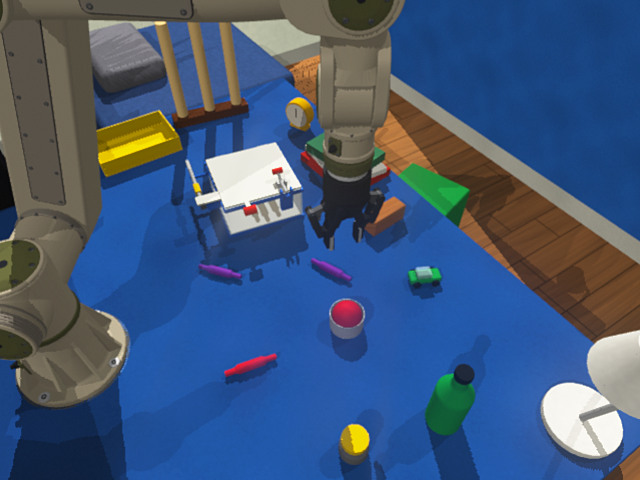

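View pics/t17.png

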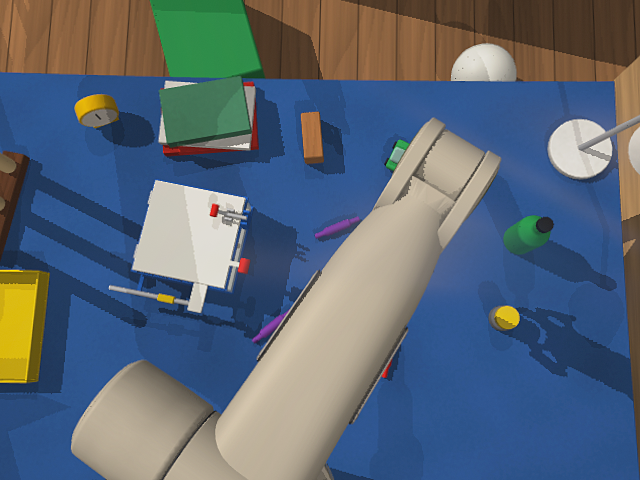

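```bash
python3 -c "
from h import *
print([(d['location'],d['score']) for d in env.find_in('side','key_mid')],[(d['location'],d['score']) for d in env.find_in('side','bail1_mid')])
print(env.hand_in()); st()"
```

```text
[] []
the job is handed in; nothing more can be done
None
the job is handed in; nothing more can be done
```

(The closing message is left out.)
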